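# Slide the tall feed bottle into its empty bracket

### The job

On the potting bench, slide the tall slim bottle across the bench into the empty U-shaped bracket, until it stands upright between the cheeks and up against the back plate. Push it with the fingertips low on its body so that it neither tips nor gets lifted off the bench, leave the jar in the other bracket and everything else where it stands, and come away from it at the end.

Things in the scene. Friction and masses are not known exactly. Their poses are not given: they have to be found in the camera images.
- bottle: the tall slim white plastic bottle, 212 mm high, body 54 mm in diameter up to 60 mm high, then narrowing to a 26 mm neck at 100 mm, 32 mm cap; about 0.35 kg. Loose on the bench; tips easily if pushed higher than 35 mm or so. Origin at the centre of its underside, z up
- stall_free: the EMPTY bracket: a fixed U of aluminium, 45 mm high, 6 mm walls, no floor, mouth towards the robot. Origin on the bench, where the bottle's axis is when seated midway against the back plate; x horizontal, from mouth to back plate. Inner faces: back plate x = 27 mm, cheeks y = +-40 mm from there to x = -23 mm, then flaring to y = +-55 mm at x = -46 mm
- stall_taken: the other bracket, identical, with the short jar in it. Same frame
- jar: short white jar, 60 mm in diameter, 50 mm high, standing in the other bracket. Origin at the centre of its underside
- clay_pot: small empty terracotta pot, 52 mm across and 48 mm high, standing behind and between the two brackets. Bystander
- succulent: potted green succulent in a round black pot, 60 mm across, about 65 mm high in all. Bystander
- pink_succulent: potted pink succulent in a square black pot 50 mm wide, about 65 mm high in all. Bystander
- dibber: dibber with a wooden handle and a steel tip, 200 mm long, lying on the bench. Bystander
- can: plain steel can, 66 mm across, 75 mm high. Bystander
There are look-alikes about, which are no part of the job. There is more than one size of the bottle; the one meant has the size given above. What is shaped like the stall_free but red is not meant.

How it is judged:
By the outcome, as a careful person would: the job done as asked, in the order asked, and still so for the second after the job is handed in, with the robot touching nothing.
It also fails if it takes over 72 s, if anything falls off the work surface, if the arm or the gripper's body presses on something with over 40 N, if the wrist force passes 120 N, or if a joint passes its speed limit or range.

### The arm

A 7-joint arm with a two-finger parallel gripper is mounted at the origin on the work surface. World frame = base frame: x ahead of the robot, y to its left, z up, the work surface at z = 0. Lengths are in mm, angles in rad, forces in N, time in s.
With the tool pointing down it reaches from about 425 to 875 mm from the base axis. Payload 4.7 kg.
Tool frame: the origin (TCP) lies on the front face of the gripper's body, between the roots of the fingers; the fingertips stand 70 mm ahead of it and the grasp point (between the pads) lies 51 mm ahead of it; x points along the fingers, z is the direction in which the jaws open and shut, and the axes are right-handed (so a half turn about x gives the same grasp; the last joint's range is limited). The gripper opens to 87 mm and grips with 3 to 60 N. Pads are 19 mm wide; open, the fingers measure 117 mm over their backs; the gripper's body (75 mm by 190 mm) begins 51 mm behind the grasp point.
Start: joints at [1.208, 0.321, -0.07, 1.45, 0.023, 1.371, -0.057], TCP at [239.148, -604.423, 292.287] pointing down, gripper open.
Joint ranges: [-2.86, 2.86], [-0.3, 2.09], [-1.38, 1.24], [0.06, 2.45], [-1.56, 4.7], [0.09, 2.05], [-2.69, 2.69]. Speed limits (rad/s): [2.57, 2.57, 3.14, 3.14, 3.14, 3.14, 3.14].

### API

Orientations are given as a unit quaternion [w, x, y, z].
In Python, from workcell import * gives the robot as it stands.
- The arm moves only by the tool carry_out, never from a script. Its argument "motion" is a list of rows, each an object of numbers: "x", "y", "z": the shift along the tool's x, y, z in m; "wx", "wy", "wz": the turn, a rotation vector about the tool's x, y, z in rad; "grip": the closure in counts, from 0 (fully open) to 255 (shut). In form: [{"x": .., "y": .., "z": .., "wx": .., "wy": .., "wz": .., "grip": ..}, ...]. A call has 1 to 20 rows; each row shifts and turns the commanded pose from where the row before left it, along the tool's axes as they then stand; what a row does not reach is not made up. A row lasts 1/8 s, in which the tool goes at most 62.5 mm and 10.7 degrees, less where a joint would pass 70% of its speed; a pose out of reach is approached as far as the arm can. A call with a gripper value outside its range is refused whole. The fingers move at their own pace and stop on an object; the grip force is fixed at half the most. Time passes only in rows, so rows that do not move let the fingers close. It gives the time, the measured TCP pose, the force and the opening at its end, in the units of the state.
- state(): the state, without advancing time (a new reading comes with each control period).
- get_image(name): name is "side" or "top" or "wrist"; returns a dict with "image" (384x512x3 uint8, red, green, blue), "camera_matrix" (3x3 intrinsics, pixels), "camera_from_world" (4x4, takes a point from world to camera coordinates). Camera axes: x right, y down, z forward; pixel columns grow to the right and rows downward; lengths in mm; the calibration is good to about 2 mm. The wrist camera is an equidistant fisheye: a pixel r from the principal point sees the ray r / f radians off the axis. A picture is of the moment at which its call begins. There is no depth.
- close_job(): hands the job in, once; it reports no verdict.
The state is a dict: "clock": time; "q": joint angles; "qd": joint speeds; "tau": joint torques, N m; "tcp_pos": TCP position; "eef_rot": TCP orientation; "contact_force": force on the tool from outside, world axes, zero at the start; "ft_torque": the same for the moment, N m; "grip_width": opening from 0.0 (shut) to 1.0 (fully open).
Only numpy, scipy, OpenCV 4.12 (cv2) and the standard library are available. Lean on these libraries where they do the work, as an engineer would, in place of code of your own. Each camera call takes 0.05 s, during which the arm holds its last target.

## Working session

There is one attempt and no reset: what is moved stays moved. The work goes in short steps, Python scripts to look and compute and a tool call to move; the robot and the scene stay as the last step left them, time stands still between calls to the robot, and variables do not carry over. Pictures are saved under pics/ and viewed, and the job is handed in when it is done.

Besides the shell and the picture viewer there is one more tool, called after "Request:" by a JSON object that holds its "method" and its "body". carry_out: Moves the arm, as the interface text tells. Its arguments: {"type":"object","properties":{"motion":{"type":"array","items":{"type":"object","properties":{"x":{"type":"number"},"y":{"type":"number"},"z":{"type":"number"},"wx":{"type":"number"},"wy":{"type":"number"},"wz":{"type":"number"},"grip":{"type":"number"}}}}},"required":["motion"]}

```bash
mkdir -p pics; ls
cat > h.py <<'E'
from workcell import *
import numpy as np, cv2
def snap(n,f):
    d=get_image(n); cv2.imwrite('pics/'+f,d['image'][:,:,::-1]); np.savez('pics/'+f+'.npz',**d); return d
def ray(d,u,v,z):
    K=np.array(d['camera_matrix']);T=np.array(d['camera_from_world']);R=T[:3,:3];c=-R.T@T[:3,3]
    r=R.T@np.linalg.solve(K,[u,v,1.]); return c+r*(z-c[2])/r[2]
def proj(d,p):
    K=np.array(d['camera_matrix']);T=np.array(d['camera_from_world']);q=K@(T[:3,:3]@np.array(p,float)+T[:3,3]);return q[:2]/q[2]
E
python3 - <<'E'
from h import *
for n in('side','top','wrist'):
    d=snap(n,n+'0.png');T=np.array(d['camera_from_world']);print(n,d['camera_matrix'],-T[:3,:3].T@T[:3,3],T[:3,:3].round(2))
print(state())
E
```

```text
pics
side [[364.44898465   0.         251.2533477 ]
 [  0.         364.44898465 197.11063887]
 [  0.           0.           1.        ]] [ 503.89611816 -770.11620748  524.11611672] [[ 1.   -0.1  -0.02]
 [-0.07 -0.53 -0.85]
 [ 0.07  0.84 -0.53]]
top [[382.89289381   0.         257.76181206]
 [  0.         382.89289381 198.15892429]
 [  0.           0.           1.        ]] [388.49688033  -2.91113183 949.56382951] [[-0.03 -1.    0.01]
 [-0.98  0.03 -0.17]
 [ 0.17 -0.01 -0.98]]
wrist [[297.31863964   0.         252.32049668]
 [  0.         297.31863964 194.7885517 ]
 [  0.           0.           1.        ]] [ 304.52787272 -578.46687872  384.31805764] [[ 0.37 -0.93 -0.  ]
 [-0.9  -0.36  0.26]
 [-0.24 -0.09 -0.97]]
{'clock': 0.15, 'q': array([ 1.20815348,  0.32163467, -0.07012351,  1.45141106,  0.02258186,
        1.37079115, -0.05692963]), 'qd': array([ 7.51736240e-04, -2.90362273e-03,  9.56233571e-04, -4.25971986e-03,
       -1.71648647e-03, -4.64719930e-05, -1.75849615e-03]), 'tau': array([-4.72416941e-04, -4.91796291e+01, -4.04964639e-01, -3.12876964e+01,
       -6.40047994e-02,  4.04403743e-02,  1.14114284e-04]), 'tcp_pos': array([ 239.00133237, -604.11852822,  291.41652718]), 'eef_rot': array([ 0.58435334,  0.3977899 ,  0.58522747, -0.39724449]), 'contact_force': array([-0.2588065 ,  0.54700296,  0.67793919]), 'ft_torque': array([ 0.01768844, -0.01440449, -0.01634549]), 'grip_width': 0.9973353064330707}
```

View pics/side0.png

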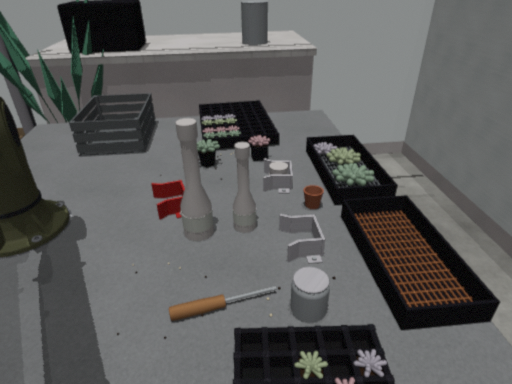

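View pics/top0.png

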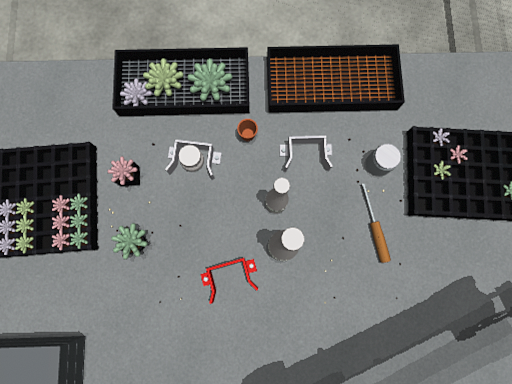

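Two white bottles: side (243,190) / top (278,195), and side (195,180) / top (288,243). I'll measure them at full size, along with the bracket.

Run:
```python
from h import *
s=cv2.imread('pics/side0.png');t=cv2.imread('pics/top0.png')
cv2.imwrite('pics/c1.png',cv2.resize(s[110:270,145:345],None,fx=4,fy=3.7,interpolation=cv2.INTER_CUBIC))
cv2.imwrite('pics/c2.png',cv2.resize(t[125:275,245:345],None,fx=4,fy=4,interpolation=cv2.INTER_CUBIC))
```

```text
(no output)
```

View pics/c1.png

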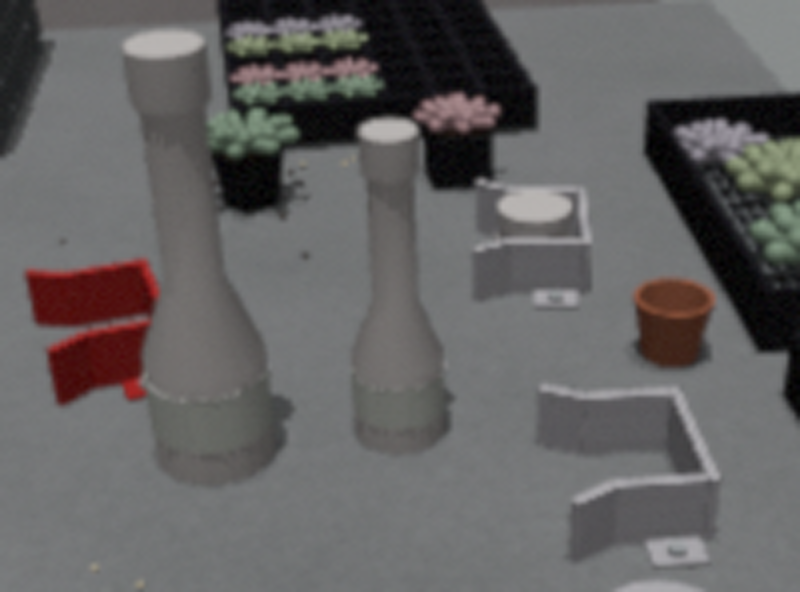

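View pics/c2.png

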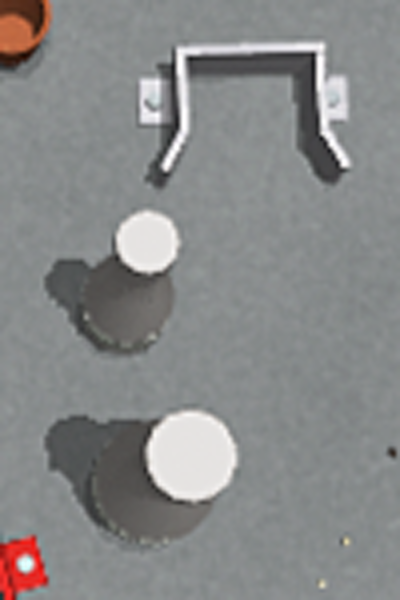

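```bash
cat > tri.py <<'E'
from h import *
def L(f):
    z=np.load('pics/'+f+'.npz');return dict(z)
def tri(a,ua,b,ub):
    P=[np.array(d['camera_matrix'])@np.array(d['camera_from_world'])[:3] for d in(a,b)]
    X=cv2.triangulatePoints(P[0],P[1],np.array(ua,float).reshape(2,1),np.array(ub,float).reshape(2,1));return (X[:3]/X[3]).ravel()
E
python3 - <<'E'
from tri import *
s=L('side0.png');t=L('top0.png')
S=lambda x,y:(x/4+145-.4,y/3.7+110-.4)
C=lambda x,y:(x/4+245-.4,y/4+125-.4)
for n,a,b in(('small',S(389,130),C(148,241)),('large',S(166,44),C(191,456))):
    X=tri(s,a,t,b);print(n,X.round(1), proj(s,X)-a,proj(t,X)-b)
# cap diameters
print(ray(t,*C(116,241),212)-ray(t,*C(180,241),212),ray(t,*C(146,456),300)-ray(t,*C(237,456),300))
print('small cap axis',ray(t,*C(148,241),212))
# base by side: left/right edges at z~10
for x in(353,447):print(ray(s,*S(x,425),10))
print('front bottom',ray(s,*S(400,450),0))
# bracket top inner/outer corners z=45 top
for n,p in dict(bl_out=(176,45),br_out=(325,43),bl_in=(186,55),br_in=(319,53),cl=(184,128),cr=(323,128),ml=(164,169),mr=(349,166)).items():
    print(n,ray(t,*C(*p),45).round(1))
for n,p in dict(bl=(545,388),far_back=(674,391),near_back=(715,478),near_kink=(615,487),near_mouth=(575,503)).items():
    print('side',n,ray(s,*S(*p),45).round(1))
E
```

```text
small [545.3 -61.2 210.1] [-0.26219098  0.06946734] [-0.01500814 -0.26223662]
large [435.5 -71.6 271.1] [-0.63924726  0.11320436] [-0.09331246 -0.65433679]
[ 0.80537094 31.52531821  0.        ] [ 1.03585136 38.53041495  0.        ]
small cap axis [544.41382455 -61.07426443 212.        ]
[517.14681408 -68.51002835  10.        ]
[572.59451227 -75.36486115  10.        ]
front bottom [543.54302527 -85.09204982   0.        ]
bl_out [703.  -96.3  45. ]
br_out [ 702.1 -188.6   45. ]
bl_in [ 696.4 -102.2   45. ]
br_in [ 695.7 -184.5   45. ]
cl [649.8 -99.   45. ]
cr [ 647.7 -184.2   45. ]
ml [624.3 -85.7  45. ]
mr [ 623.3 -198.7   45. ]
side bl [627.9 -91.2  45. ]
side far_back [ 700.2 -103.5   45. ]
side near_back [ 700.9 -189.6   45. ]
side near_kink [ 647.8 -191.2   45. ]
side near_mouth [ 624.8 -202.4   45. ]
```

View pics/wrist0.png

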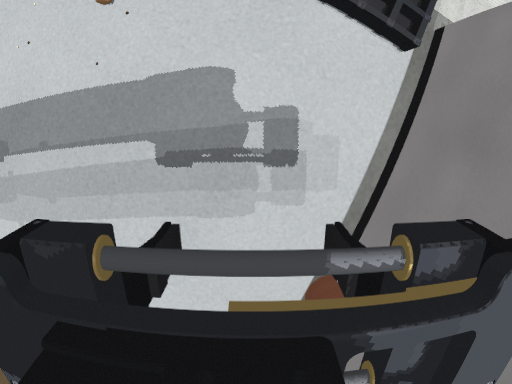

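Run:
```python
from tri import *
from scipy.spatial.transform import Rotation as R
q=state()['eef_rot'];r=R.from_quat(np.r_[q[1:],q[0]]).as_matrix();print(r.round(3))
d=L('wrist0.png');T=d['camera_from_world'];c=-T[:3,:3].T@T[:3,3];print(r.T@(c-state()['tcp_pos']))
print((r.T@T[:3,:3].T).round(2))
t=L('top0.png');s=L('side0.png')
# large bottle base, others
for n,p in dict(can=(387,157)).items():print(n,ray(t,*p,75))
print('pot',ray(t,247,129,48),'dib',ray(t,361,184,10),ray(t,385,260,10))
print('large dia',[ray(s,*p,15).round() for p in((182,226),(213.5,226))])
```

```text
[[-0.001  0.93   0.368]
 [ 0.001  0.368 -0.93 ]
 [-1.    -0.    -0.001]]
[-92.90582039  70.36279484   0.12088062]
[[ 0.   -0.26  0.97]
 [-0.   -0.97 -0.26]
 [ 1.   -0.   -0.  ]]
can [ 634.46380117 -324.62392249   75.        ]
pot [722.13445131   6.06355106  48.        ] dib [ 584.19538309 -276.85304292   10.        ] [ 394.1812806  -321.20891662   10.        ]
large dia [array([398., -67.,  15.]), array([472., -76.,  15.])]
```

```bash
cat > clr.py <<'E'
import numpy as np
B=[((-150,-37.5,-95),(0,37.5,95)),((-420,-60,-60),(-150,60,60))]
def cam(s): return [((-125,37,-30),(-70,95,30))]
def cloud(c,k,r0=0):
    h=np.linspace(0,212*k,60); P=[]
    for z in h:
        zz=z/k; r=27 if zz<60 else 27-14*(zz-60)/40 if zz<100 else 13 if zz<185 else 16
        a=np.linspace(0,2*np.pi,48,endpoint=False); P.append(np.c_[c[0]+(r*k+r0)*np.cos(a),c[1]+(r*k+r0)*np.sin(a),0*a+z])
    return np.vstack(P)
def pose(bot,yaw,a,gap,h,flip):
    d=np.array([np.cos(yaw),np.sin(yaw),0]); x=np.cos(a)*d+[0,0,-np.sin(a)]
    y=np.sin(a)*d+[0,0,np.cos(a)]; y=y*flip; z=np.cross(x,y)
    off=np.sqrt(27**2-(gap/2)**2)+5
    tip=np.array([bot[0],bot[1],h])-d*off
    return tip-70*x, np.c_[x,y,z]
def dist(P,t,R,boxes):
    q=(P-t)@R; m=1e9
    for lo,hi in boxes:
        e=np.maximum(np.maximum(np.array(lo)-q,q-np.array(hi)),0); m=min(m,np.linalg.norm(e,axis=1).min())
    return m
E
python3 - <<'E'
from clr import *
big=cloud((435.5,-71.6),1.28)
rd=np.deg2rad
F=[((0,-10,-30),(70,10,30))]
def run(p0,p1,yaws,a,flip):
    for yw in yaws:
        o=[]
        for s in np.linspace(0,1,6):
            b=np.array(p0)+(np.array(p1)-p0)*s
            t,R=pose(b,rd(yw),rd(a),30,15,flip)
            o.append((round(dist(big,t,R,B+F+cam(0))),round(dist(cloud(b,1),t,R,B+cam(0)))))
        print(a,flip,yw,o)
for p1 in((545,-143),(570,-143),(585,-130)):
  print(p1)
  for a in(45,55):
    run((544.5,-60),p1,(-120,-110,-100,-90,-80),a,-1)
print('second')
for a in (45,55): 
  run((545,-143),(669,-143),(50,40,30,20),a,1)
  run((585,-143),(669,-143),(30,20,10),a,1)
E
```

```text
(545, -143)
45 -1 -120 [(69, 32), (63, 32), (54, 32), (42, 32), (32, 32), (25, 32)]
45 -1 -110 [(62, 32), (51, 32), (37, 32), (25, 32), (15, 32), (8, 32)]
45 -1 -100 [(49, 32), (34, 32), (20, 32), (8, 32), (0, 32), (0, 32)]
45 -1 -90 [(32, 32), (17, 32), (4, 32), (0, 32), (0, 32), (0, 32)]
45 -1 -80 [(15, 32), (1, 32), (0, 32), (0, 32), (0, 32), (0, 32)]
55 -1 -120 [(68, 21), (55, 21), (42, 21), (31, 21), (22, 21), (17, 21)]
55 -1 -110 [(53, 21), (39, 21), (26, 21), (14, 21), (6, 21), (4, 21)]
55 -1 -100 [(37, 21), (23, 21), (9, 21), (0, 21), (0, 21), (0, 21)]
55 -1 -90 [(21, 21), (6, 21), (0, 21), (0, 21), (0, 21), (0, 21)]
55 -1 -80 [(4, 21), (0, 21), (0, 21), (0, 21), (0, 21), (0, 21)]
(570, -143)
45 -1 -120 [(69, 32), (68, 32), (61, 32), (53, 32), (49, 32), (48, 32)]
45 -1 -110 [(62, 32), (53, 32), (43, 32), (35, 32), (31, 32), (32, 32)]
45 -1 -100 [(49, 32), (36, 32), (25, 32), (18, 32), (16, 32), (18, 32)]
45 -1 -90 [(32, 32), (19, 32), (8, 32), (3, 32), (1, 32), (5, 32)]
45 -1 -80 [(15, 32), (2, 32), (0, 32), (0, 32), (0, 32), (0, 32)]
55 -1 -120 [(68, 21), (58, 21), (49, 21),
[... 1263 characters left out ...]
 32), (1, 32), (16, 32), (31, 32)]
45 1 30 [(7, 32), (15, 32), (24, 32), (32, 32), (41, 32), (51, 32)]
45 1 20 [(0, 32), (0, 32), (1, 32), (10, 32), (20, 32), (31, 32)]
45 1 10 [(0, 32), (0, 32), (0, 32), (0, 32), (0, 32), (2, 32)]
55 1 50 [(12, 14), (23, 14), (39, 14), (57, 14), (76, 14), (95, 14)]
55 1 40 [(1, 14), (12, 14), (27, 14), (43, 14), (59, 14), (76, 14)]
55 1 30 [(0, 14), (0, 14), (12, 14), (25, 14), (41, 14), (60, 14)]
55 1 20 [(0, 14), (0, 14), (0, 14), (11, 14), (27, 14), (36, 14)]
55 1 30 [(7, 14), (15, 14), (24, 14), (35, 14), (47, 14), (60, 14)]
55 1 20 [(0, 14), (0, 14), (10, 14), (23, 14), (30, 14), (36, 14)]
55 1 10 [(0, 14), (0, 14), (0, 14), (0, 14), (5, 14), (20, 14)]
```

Run:
```python
from clr import *
big=cloud((435.5,-71.6),1.28)
rd=np.deg2rad
F=[((0,-10,-35),(70,10,35))]
def run(p0,p1,yaws,a,flip,g):
    for yw in yaws:
        o=[]
        for s in np.linspace(0,1,6):
            b=np.array(p0)+(np.array(p1)-p0)*s
            t,R=pose(b,rd(yw),rd(a),g,15,flip)
            o.append((round(dist(big,t,R,B+F+cam(0))),round(dist(cloud(b,1),t,R,B+cam(0)))))
        print(a,flip,yw,o,t.round())
for f in(-1,1):run((544.5,-60),(585,-158),(-110,-105,-100,-95,-90),45,f,40)
run((585,-158),(669,-143.5),(30,25,20,15),45,1,30)
run((585,-158),(669,-143.5),(30,25,20,15),45,-1,30)
```

```text
45 -1 -110 [(56, 28), (48, 28), (39, 28), (35, 28), (37, 28), (44, 28)] [610. -90.  64.]
45 -1 -105 [(53, 28), (40, 28), (30, 28), (27, 28), (30, 28), (39, 28)] [604. -88.  64.]
45 -1 -100 [(45, 28), (31, 28), (22, 28), (19, 28), (24, 28), (33, 28)] [598. -86.  64.]
45 -1 -95 [(37, 28), (22, 28), (13, 28), (13, 28), (18, 28), (27, 28)] [591. -86.  64.]
45 -1 -90 [(28, 28), (14, 28), (6, 28), (6, 28), (12, 28), (20, 28)] [585. -85.  64.]
45 1 -110 [(56, 28), (48, 28), (39, 28), (35, 28), (37, 28), (44, 28)] [610. -90.  64.]
45 1 -105 [(53, 28), (40, 28), (30, 28), (27, 28), (30, 28), (39, 28)] [604. -88.  64.]
45 1 -100 [(45, 28), (31, 28), (22, 28), (19, 28), (24, 28), (33, 28)] [598. -86.  64.]
45 1 -95 [(37, 28), (22, 28), (13, 28), (13, 28), (18, 28), (27, 28)] [591. -86.  64.]
45 1 -90 [(28, 28), (14, 28), (6, 28), (6, 28), (12, 28), (20, 28)] [585. -85.  64.]
45 1 30 [(20, 32), (26, 32), (32, 32), (38, 32), (44, 32), (52, 32)] [ 602. -182.   64.]
45 1 25 [(12, 32), (16, 32), (21, 32), (26, 32), (33, 32), (41, 32)] [ 599. -176.   64.]
45 1 20 [(3, 32), (6, 32), (9, 32), (15, 32), (23, 32), (31, 32)] [ 597. -170.   64.]
45 1 15 [(0, 32), (0, 32), (0, 32), (6, 32), (13, 32), (18, 32)] [ 595. -163.   64.]
45 -1 30 [(20, 32), (26, 32), (32, 32), (38, 32), (44, 32), (52, 32)] [ 602. -182.   64.]
45 -1 25 [(12, 32), (16, 32), (21, 32), (26, 32), (33, 32), (41, 32)] [ 599. -176.   64.]
45 -1 20 [(3, 32), (6, 32), (9, 32), (15, 32), (23, 32), (31, 32)] [ 597. -170.   64.]
45 -1 15 [(0, 32), (0, 32), (0, 32), (6, 32), (13, 32), (18, 32)] [ 595. -163.   64.]
```

Target: the smaller bottle (side (243,190), top (278,195)). It triangulates to 210 mm high with a 31.5 mm cap, while the other is 271 mm high with a 38 mm cap. The bracket is the empty grey one (top 306,150), not the red one. Axis of the bottle is about (544.5, -60), seat about (669, -143).

First I go up and over.

Request:
{"method": "carry_out", "body": {"motion": [{"x": -0.03,"grip": 120},{"x": -0.04,"grip": 120},{"x": -0.04,"grip": 120},{"x": -0.02,"grip": 120}]}}

```text
schema error: expected keys x, y, z, wx, wy, wz, grip
```

Request:
{"method": "carry_out", "body": {"motion": [{"y": 0.029,"z": -0.0242},{"y": 0.029,"z": -0.0242},{"y": 0.029,"z": -0.0242},{"y": 0.029,"z": -0.0242},{"y": 0.029,"z": -0.0242},{"y": 0.029,"z": -0.0242},{"y": 0.029,"z": -0.0242},{"y": 0.029,"z": -0.0242},{"y": 0.029,"z": -0.0242},{"y": 0.029,"z": -0.0242},{"y": 0.029,"z": -0.0242},{"y": 0.029,"z": -0.0242},{"y": 0.029,"z": -0.0242},{"y": 0.029,"z": -0.0242},{"y": 0.029,"z": -0.0242},{"y": 0.029,"z": -0.0242},{"y": 0.029,"z": -0.0242},{"y": 0.029,"z": -0.0242},{"y": 0.029,"z": -0.0242},{"y": 0.029,"z": -0.0242}]}}

```text
schema error: expected keys x, y, z, wx, wy, wz, grip
```

Request:
{"method": "carry_out", "body": {"motion": [{"x": -0.03,"y": 0,"z": 0,"wx": 0,"wy": 0,"wz": 0,"grip": 138},{"x": -0.04,"y": 0,"z": 0,"wx": 0,"wy": 0,"wz": 0,"grip": 138},{"x": -0.04,"y": 0,"z": 0,"wx": 0,"wy": 0,"wz": 0,"grip": 138},{"x": -0.02,"y": 0,"z": 0,"wx": 0,"wy": 0,"wz": 0,"grip": 138}]}}

```text
clock: 0.65
tcp_pos: [239.3, -604.7, 424.8]
eef_rot: [0.586, 0.397, 0.584, -0.398]
contact_force: [0.6, -0.3, -0.1]
grip_width: 0.633
```

Request:
{"method": "carry_out", "body": {"motion": [{"x": 0,"y": 0.029,"z": -0.0242,"wx": 0,"wy": 0,"wz": 0,"grip": 138},{"x": 0,"y": 0.029,"z": -0.0242,"wx": 0,"wy": 0,"wz": 0,"grip": 138},{"x": 0,"y": 0.029,"z": -0.0242,"wx": 0,"wy": 0,"wz": 0,"grip": 138},{"x": 0,"y": 0.029,"z": -0.0242,"wx": 0,"wy": 0,"wz": 0,"grip": 138},{"x": 0,"y": 0.029,"z": -0.0242,"wx": 0,"wy": 0,"wz": 0,"grip": 138},{"x": 0,"y": 0.029,"z": -0.0242,"wx": 0,"wy": 0,"wz": 0,"grip": 138},{"x": 0,"y": 0.029,"z": -0.0242,"wx": 0,"wy": 0,"wz": 0,"grip": 138},{"x": 0,"y": 0.029,"z": -0.0242,"wx": 0,"wy": 0,"wz": 0,"grip": 138},{"x": 0,"y": 0.029,"z": -0.0242,"wx": 0,"wy": 0,"wz": 0,"grip": 138},{"x": 0,"y": 0.029,"z": -0.0242,"wx": 0,"wy": 0,"wz": 0,"grip": 138},{"x": 0,"y": 0.029,"z": -0.0242,"wx": 0,"wy": 0,"wz": 0,"grip": 138},{"x": 0,"y": 0.029,"z": -0.0242,"wx": 0,"wy": 0,"wz": 0,"grip": 138},{"x": 0,"y": 0.029,"z": -0.0242,"wx": 0,"wy": 0,"wz": 0,"grip": 138},{"x": 0,"y": 0.029,"z": -0.0242,"wx": 0,"wy": 0,"wz": 0,"grip": 138},{"x": 0,"y": 0.029,"z": -0.0242,"wx": 0,"wy": 0,"wz": 0,"grip": 138},{"x": 0,"y": 0.029,"z": -0.0242,"wx": 0,"wy": 0,"wz": 0,"grip": 138},{"x": 0,"y": 0.029,"z": -0.0242,"wx": 0,"wy": 0,"wz": 0,"grip": 138},{"x": 0,"y": 0.029,"z": -0.0242,"wx": 0,"wy": 0,"wz": 0,"grip": 138},{"x": 0,"y": 0.029,"z": -0.0242,"wx": 0,"wy": 0,"wz": 0,"grip": 138},{"x": 0,"y": 0.029,"z": -0.0242,"wx": 0,"wy": 0,"wz": 0,"grip": 138}]}}

```text
clock: 3.15
tcp_pos: [600.8, 59.9, 421.9]
eef_rot: [0.585, 0.397, 0.585, -0.398]
contact_force: [0.4, -0.4, -0.3]
grip_width: 0.455
```

Request:
{"method": "carry_out", "body": {"motion": [{"x": 0,"y": 0,"z": 0,"wx": -0.17,"wy": 0,"wz": 0,"grip": 138},{"x": 0,"y": 0,"z": 0,"wx": -0.17,"wy": 0,"wz": 0,"grip": 138},{"x": 0,"y": 0,"z": 0,"wx": -0.17,"wy": 0,"wz": 0,"grip": 138},{"x": 0,"y": 0,"z": 0,"wx": -0.17,"wy": 0,"wz": 0,"grip": 138},{"x": 0,"y": 0,"z": 0,"wx": -0.17,"wy": 0,"wz": 0,"grip": 138},{"x": 0,"y": 0,"z": 0,"wx": -0.17,"wy": 0,"wz": 0,"grip": 138},{"x": 0,"y": 0,"z": 0,"wx": 0,"wy": 0,"wz": -0.157,"grip": 138},{"x": 0,"y": 0,"z": 0,"wx": 0,"wy": 0,"wz": -0.157,"grip": 138},{"x": 0,"y": 0,"z": 0,"wx": 0,"wy": 0,"wz": -0.157,"grip": 138},{"x": 0,"y": 0,"z": 0,"wx": 0,"wy": 0,"wz": -0.157,"grip": 138},{"x": 0,"y": 0,"z": 0,"wx": 0,"wy": 0,"wz": -0.157,"grip": 138},{"x": 0,"y": 0,"z": 0,"wx": 0,"wy": 0,"wz": 0,"grip": 138}]}}

```text
clock: 4.65
tcp_pos: [600.3, 61.5, 419.4]
eef_rot: [0.626, -0.215, 0.675, -0.324]
contact_force: [-0.7, -0.6, 1.6]
grip_width: 0.461
```

```bash
cat >> h.py <<'E'
from scipy.spatial.transform import Rotation as Rot
def rep(target=None):
    s=state();q=s['eef_rot'];r=Rot.from_quat(np.r_[q[1:],q[0]]).as_matrix();p=s['tcp_pos']
    print('clk',s['clock'],'tcp',p.round(1),'tip',(p+70*r[:,0]).round(1),'F',s['contact_force'].round(1),'w',round(s['grip_width']*87,1))
    print('q',s['q'].round(2),'\n',r.round(3))
    if target is not None: print('tool shift to put tip there',(r.T@(np.array(target)-p-70*r[:,0])).round(1))
    return r,p
E
python3 - <<'E'
from h import *
rep((544.5+.174*95,-60+.985*95,15))
E
```

```text
clk 4.65 tcp [600.3  61.5 419.4] tip [591.7  12.7 369.9] F [-0.7 -0.6  1.6] w 40.1
q [ 0.02  0.48 -0.67  1.25  0.88  2.05 -0.66] 
 [[-0.123  0.116  0.986]
 [-0.697  0.697 -0.168]
 [-0.707 -0.707 -0.005]]
tool shift to put tip there [240.1 262.  -32. ]
```

Request:
{"method": "carry_out", "body": {"motion": [{"x": 0.024,"y": 0.026,"z": -0.003,"wx": 0,"wy": 0,"wz": 0,"grip": 138},{"x": 0.024,"y": 0.026,"z": -0.003,"wx": 0,"wy": 0,"wz": 0,"grip": 138},{"x": 0.024,"y": 0.026,"z": -0.003,"wx": 0,"wy": 0,"wz": 0,"grip": 138},{"x": 0.024,"y": 0.026,"z": -0.003,"wx": 0,"wy": 0,"wz": 0,"grip": 138},{"x": 0.024,"y": 0.026,"z": -0.003,"wx": 0,"wy": 0,"wz": 0,"grip": 138},{"x": 0,"y": 0,"z": 0,"wx": 0,"wy": 0,"wz": 0,"grip": 138}]}}

```text
clock: 5.4
tcp_pos: [586.0, 67.1, 243.9]
eef_rot: [0.626, -0.212, 0.676, -0.326]
contact_force: [0.3, -0.1, 0.9]
grip_width: 0.456
```

Run:
```python
from h import *
rep((544.5+.174*95,-60+.985*95,15))
snap('side','s1.png');snap('top','t1.png')
```

```text
clk 5.4 tcp [586.   67.1 243.9] tip [577.2  18.4 194.4] F [ 0.3 -0.1  0.9] w 39.7
q [ 0.03  0.57 -0.67  1.5   0.85  1.82 -0.9 ] 
 [[-0.127  0.121  0.985]
 [-0.696  0.697 -0.175]
 [-0.707 -0.707 -0.004]]
tool shift to put tip there [118.4 135.5 -17.9]
```

View pics/s1.png

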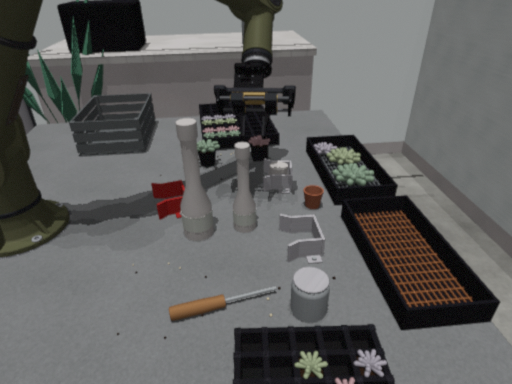

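View pics/t1.png

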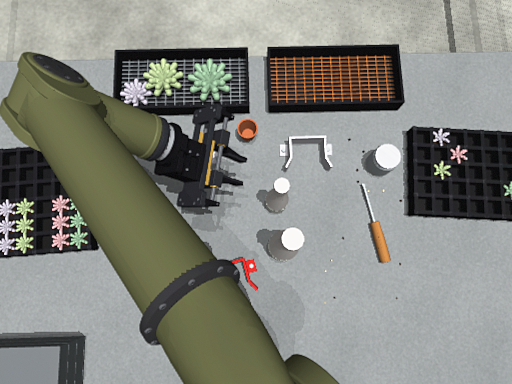

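Run:
```python
from tri import *
from clr import *
t=L('top0.png')
C=[ray(t,*p,45) for p in((168,172),(178,157),(175,142),(213,147),(208,160),(211,176))]
print(np.round(C))
print('jar',ray(t,189,155,50),'succ',ray(t,130,240,60),'pink',ray(t,122,170,60))
P=[]
for a,b in zip(C[:-1],C[1:]):
    for s in np.linspace(0,1,15):
        for z in(0,25,47):P.append([*(a+(b-a)*s)[:2],z])
jar=cloud((0,0),1)*0
j=ray(t,189,155,50);P+= [[j[0]+30*np.cos(a),j[1]+30*np.sin(a),z] for a in np.linspace(0,6.3,30) for z in(20,50)]
P=np.array(P)
F=[((0,-10,-35),(70,10,35))]
for h in(15,20,25):
  for yw in(-100,-110):
    o=[]
    for back in(75,60,45,30,10,0):
        d=np.array([np.cos(np.deg2rad(yw)),np.sin(np.deg2rad(yw))])
        T,R=pose(np.array([544.5,-60])-d*back,np.deg2rad(yw),np.deg2rad(45),40,h,-1)
        o.append((back,round(dist(P,T,R,B+F+cam(0)))))
    print(h,yw,o)
```

```text
[[619. 200.  45.]
 [656. 176.  45.]
 [694. 184.  45.]
 [679.  91.  45.]
 [646. 103.  45.]
 [606.  96.  45.]]
jar [658.50255705 148.44301482  50.        ] succ [455.52197137 281.87362447  60.        ] pink [622.3964986  305.94014063  60.        ]
15 -100 [(75, 0), (60, 0), (45, 8), (30, 16), (10, 20), (0, 18)]
15 -110 [(75, 0), (60, 0), (45, 0), (30, 0), (10, 2), (0, 5)]
20 -100 [(75, 0), (60, 1), (45, 11), (30, 17), (10, 22), (0, 21)]
20 -110 [(75, 0), (60, 3), (45, 2), (30, 3), (10, 6), (0, 8)]
25 -100 [(75, 1), (60, 4), (45, 15), (30, 18), (10, 24), (0, 25)]
25 -110 [(75, 1), (60, 7), (45, 7), (30, 7), (10, 9), (0, 12)]
```

Run:
```python
from h import *
rep((554.4,-5.9,60));rep((554.4,-5.9,16))
```

```text
clk 5.5 tcp [587.4  67.8 247.1] tip [578.8  19.1 197.5] F [0.2 0.6 1.3] w 39.8
q [ 0.03  0.57 -0.67  1.5   0.85  1.83 -0.9 ] 
 [[-0.123  0.125  0.985]
 [-0.695  0.697 -0.175]
 [-0.708 -0.706  0.002]]
tool shift to put tip there [117.8  76.6 -19.8]
clk 5.5 tcp [587.4  67.8 247.1] tip [578.8  19.1 197.5] F [0.2 0.6 1.3] w 39.8
q [ 0.03  0.57 -0.67  1.5   0.85  1.83 -0.9 ] 
 [[-0.123  0.125  0.985]
 [-0.695  0.697 -0.175]
 [-0.708 -0.706  0.002]]
tool shift to put tip there [148.9 107.7 -19.9]
```

Request:
{"method": "carry_out", "body": {"motion": [{"x": 0.02,"y": 0.013,"z": -0.0033,"wx": 0,"wy": 0,"wz": 0,"grip": 138},{"x": 0.02,"y": 0.013,"z": -0.0033,"wx": 0,"wy": 0,"wz": 0,"grip": 138},{"x": 0.02,"y": 0.013,"z": -0.0033,"wx": 0,"wy": 0,"wz": 0,"grip": 138},{"x": 0.02,"y": 0.013,"z": -0.0033,"wx": 0,"wy": 0,"wz": 0,"grip": 138},{"x": 0.02,"y": 0.013,"z": -0.0033,"wx": 0,"wy": 0,"wz": 0,"grip": 138},{"x": 0.018,"y": 0.012,"z": -0.0033,"wx": 0,"wy": 0,"wz": 0,"grip": 138},{"x": 0.015,"y": 0.015,"z": 0,"wx": 0,"wy": 0,"wz": 0,"grip": 138},{"x": 0,"y": 0,"z": 0,"wx": 0,"wy": 0,"wz": 0,"grip": 138}]}}

```text
clock: 6.5
tcp_pos: [561.5, 43.4, 84.4]
eef_rot: [0.626, -0.213, 0.675, -0.326]
contact_force: [-0.2, -0.1, 1.0]
grip_width: 0.459
```

Run:
```python
from h import *
rep((554.4,-5.9,16));rep((554.4,-5.9,16))
for n in('side','top','wrist'):snap(n,n+'2.png')
```

```text
clk 6.5 tcp [561.5  43.4  84.4] tip [552.8  -5.4  35. ] F [-0.2 -0.1  1. ] w 40.0
q [ 0.04  0.7  -0.62  1.67  0.91  1.61 -1.08] 
 [[-0.124  0.12   0.985]
 [-0.697  0.696 -0.173]
 [-0.707 -0.708 -0.003]]
tool shift to put tip there [13.5 13.3  1.7]
clk 6.5 tcp [561.5  43.4  84.4] tip [552.8  -5.4  35. ] F [-0.2 -0.1  1. ] w 40.0
q [ 0.04  0.7  -0.62  1.67  0.91  1.61 -1.08] 
 [[-0.124  0.12   0.985]
 [-0.697  0.696 -0.173]
 [-0.707 -0.708 -0.003]]
tool shift to put tip there [13.5 13.3  1.7]
```

View pics/side2.png

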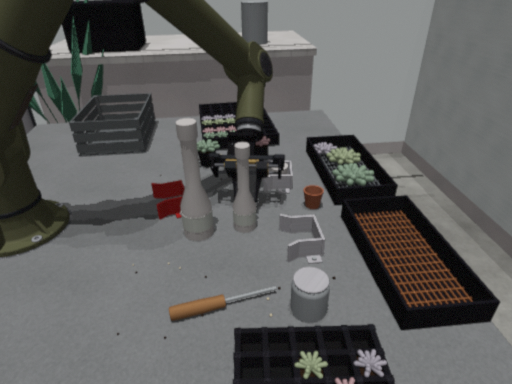

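View pics/top2.png

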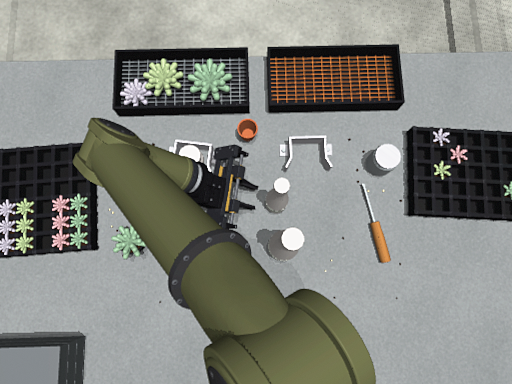

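View pics/wrist2.png

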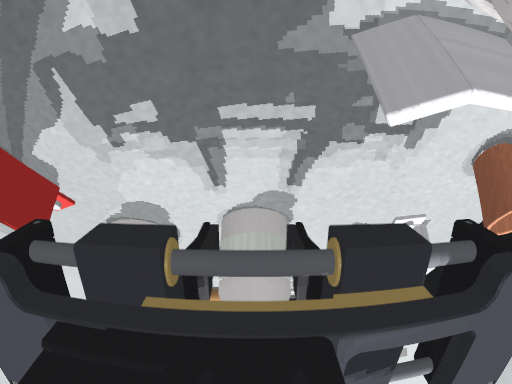

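Wrist view: the bottle (256,250) is centred between the fingertips, and the taken bracket and jar are clear to the lower right. Now I lower the tool and approach.

Request:
{"method": "carry_out", "body": {"motion": [{"x": 0.007,"y": 0.007,"z": 0.001,"wx": 0,"wy": 0,"wz": 0,"grip": 138},{"x": 0.0065,"y": 0.0065,"z": 0.001,"wx": 0,"wy": 0,"wz": 0,"grip": 138},{"x": 0.004,"y": -0.004,"z": 0,"wx": 0,"wy": 0,"wz": 0,"grip": 138},{"x": 0.004,"y": -0.004,"z": 0,"wx": 0,"wy": 0,"wz": 0,"grip": 138},{"x": 0.004,"y": -0.004,"z": 0,"wx": 0,"wy": 0,"wz": 0,"grip": 138},{"x": 0.004,"y": -0.004,"z": 0,"wx": 0,"wy": 0,"wz": 0,"grip": 138},{"x": 0.002,"y": -0.002,"z": 0,"wx": 0,"wy": 0,"wz": 0,"grip": 138},{"x": 0.002,"y": -0.002,"z": 0,"wx": 0,"wy": 0,"wz": 0,"grip": 138},{"x": 0.002,"y": -0.002,"z": 0,"wx": 0,"wy": 0,"wz": 0,"grip": 138},{"x": 0,"y": 0,"z": 0,"wx": 0,"wy": 0,"wz": 0,"grip": 138}]}}

```text
clock: 7.9
tcp_pos: [558.9, 12.4, 67.2]
eef_rot: [0.627, -0.213, 0.674, -0.326]
contact_force: [1.3, -1.0, -0.2]
grip_width: 0.457
```

```bash
cat >> h.py <<'E'
def cap(n):
    d=snap('top',n); im=d['image']; m=(im.min(2)>185).astype(np.uint8)
    k,l,st,c=cv2.connectedComponentsWithStats(m)
    for i in range(1,k):
        if 100<st[i,4]<900: print('white',c[i].round(1),st[i,2:],ray(d,*c[i],212).round(1)[:2])
    return d
E
python3 - <<'E'
from h import *
rep();cap('top3.png');snap('side','side3.png')
E
```

```text
clk 7.9 tcp [558.9  12.4  67.2] tip [550.3 -36.3  17.7] F [ 1.3 -1.  -0.2] w 39.8
q [ 0.08  0.7  -0.61  1.72  0.94  1.56 -1.08] 
 [[-0.122  0.123  0.985]
 [-0.696  0.697 -0.173]
 [-0.707 -0.707  0.   ]]
white [131.   88.5] [ 21  20 163] [754.3 240.7]
white [311.9 146.7] [ 48  33 323] [ 621.1 -124.9]
white [192.3 145.2] [ 43  23 179] [630.1 114.6]
white [387.9 155.6] [ 26  26 496] [ 598.8 -276.3]
white [190.6 151.1] [ 20  15 193] [617.8 118.1]
white [281.6 184.8] [ 16  16 204] [544.6 -61. ]
white [292.7 238.3] [ 23  24 421] [439.  -78.3]
```

View pics/side3.png

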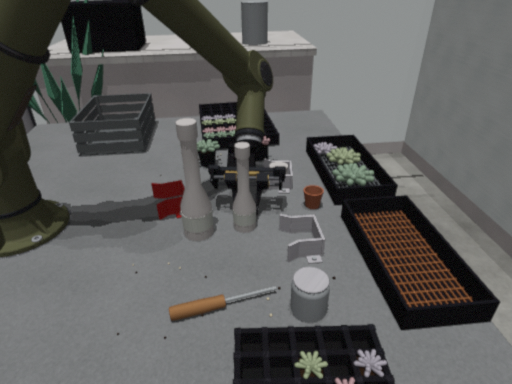

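The bottle still stands at (544.6, -61), and the tips are about to touch it. I'll push in two stages.

Request:
{"method": "carry_out", "body": {"motion": [{"x": 0.0015,"y": -0.0015,"z": 0.0013,"wx": 0,"wy": 0,"wz": 0,"grip": 138},{"x": 0.0015,"y": -0.0015,"z": 0.0013,"wx": 0,"wy": 0,"wz": 0,"grip": 138},{"x": 0.002,"y": -0.002,"z": 0.0018,"wx": 0,"wy": 0,"wz": 0,"grip": 138},{"x": 0.002,"y": -0.002,"z": 0.0018,"wx": 0,"wy": 0,"wz": 0,"grip": 138},{"x": 0.002,"y": -0.002,"z": 0.0018,"wx": 0,"wy": 0,"wz": 0,"grip": 138},{"x": 0.002,"y": -0.002,"z": 0.0018,"wx": 0,"wy": 0,"wz": 0,"grip": 138},{"x": 0.002,"y": -0.002,"z": 0.0018,"wx": 0,"wy": 0,"wz": 0,"grip": 138},{"x": 0.002,"y": -0.002,"z": 0.0018,"wx": 0,"wy": 0,"wz": 0,"grip": 138},{"x": 0.002,"y": -0.002,"z": 0.0018,"wx": 0,"wy": 0,"wz": 0,"grip": 138},{"x": 0.002,"y": -0.002,"z": 0.0018,"wx": 0,"wy": 0,"wz": 0,"grip": 138}]}}

```text
clock: 9.25
tcp_pos: [571.1, -17.0, 67.2]
eef_rot: [0.627, -0.213, 0.674, -0.326]
contact_force: [-1.7, 2.1, 0.1]
grip_width: 0.461
```

Run:
```python
from h import *
rep();cap('top4.png');snap('side','side4.png')
```

```text
clk 9.25 tcp [571.1 -17.   67.2] tip [562.5 -65.8  17.7] F [-1.7  2.1  0.1] w 40.1
q [ 0.11  0.7  -0.59  1.71  0.96  1.53 -1.04] 
 [[-0.122  0.122  0.985]
 [-0.696  0.697 -0.173]
 [-0.707 -0.707 -0.   ]]
white [131.   88.5] [ 21  20 165] [754.4 240.6]
white [311.8 146.7] [ 48  33 325] [ 621.1 -124.7]
white [198.2 143.1] [ 32  14 101] [634.1 103. ]
white [387.9 155.6] [ 26  26 496] [ 598.8 -276.3]
white [295.5 178.3] [ 16  16 201] [556.9 -89. ]
white [292.6 238.3] [ 23  24 420] [439.  -78.3]
```

View pics/side4.png

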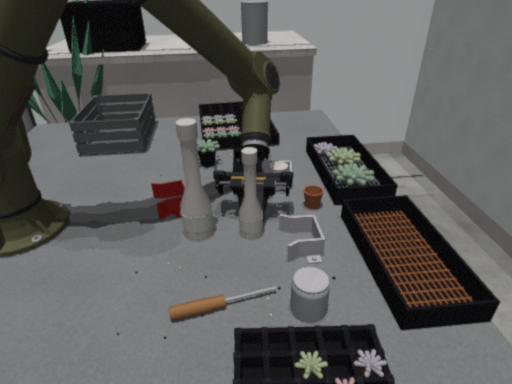

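The bottle follows upright in the cradle and is now at (557, -89). I continue the same push.

Request:
{"method": "carry_out", "body": {"motion": [{"x": 0.0022,"y": -0.0022,"z": 0.002,"wx": 0,"wy": 0,"wz": 0,"grip": 138},{"x": 0.0022,"y": -0.0022,"z": 0.002,"wx": 0,"wy": 0,"wz": 0,"grip": 138},{"x": 0.0022,"y": -0.0022,"z": 0.002,"wx": 0,"wy": 0,"wz": 0,"grip": 138},{"x": 0.0022,"y": -0.0022,"z": 0.002,"wx": 0,"wy": 0,"wz": 0,"grip": 138},{"x": 0.0022,"y": -0.0022,"z": 0.002,"wx": 0,"wy": 0,"wz": 0,"grip": 138},{"x": 0.0022,"y": -0.0022,"z": 0.002,"wx": 0,"wy": 0,"wz": 0,"grip": 138},{"x": 0.0022,"y": -0.0022,"z": 0.002,"wx": 0,"wy": 0,"wz": 0,"grip": 138},{"x": 0.0022,"y": -0.0022,"z": 0.002,"wx": 0,"wy": 0,"wz": 0,"grip": 138},{"x": 0.0022,"y": -0.0022,"z": 0.002,"wx": 0,"wy": 0,"wz": 0,"grip": 138},{"x": 0.0022,"y": -0.0022,"z": 0.002,"wx": 0,"wy": 0,"wz": 0,"grip": 138},{"x": 0.0022,"y": -0.0022,"z": 0.002,"wx": 0,"wy": 0,"wz": 0,"grip": 138},{"x": 0.0022,"y": -0.0022,"z": 0.002,"wx": 0,"wy": 0,"wz": 0,"grip": 138},{"x": 0.0022,"y": -0.0022,"z": 0.002,"wx": 0,"wy": 0,"wz": 0,"grip": 138},{"x": 0.0022,"y": -0.0022,"z": 0.002,"wx": 0,"wy": 0,"wz": 0,"grip": 138},{"x": 0.0022,"y": -0.0022,"z": 0.002,"wx": 0,"wy": 0,"wz": 0,"grip": 138},{"x": 0.0022,"y": -0.0022,"z": 0.002,"wx": 0,"wy": 0,"wz": 0,"grip": 138},{"x": 0.0022,"y": -0.0022,"z": 0.002,"wx": 0,"wy": 0,"wz": 0,"grip": 138},{"x": 0.0022,"y": -0.0022,"z": 0.002,"wx": 0,"wy": 0,"wz": 0,"grip": 138},{"x": 0.0022,"y": -0.0022,"z": 0.002,"wx": 0,"wy": 0,"wz": 0,"grip": 138},{"x": 0,"y": 0,"z": 0,"wx": 0,"wy": 0,"wz": 0,"grip": 138}]}}

```text
clock: 11.85
tcp_pos: [594.4, -72.5, 66.9]
eef_rot: [0.626, -0.213, 0.678, -0.321]
contact_force: [-17.0, 22.3, 13.1]
grip_width: 0.458
```

Run:
```python
from h import *
rep();cap('top5.png');snap('side','side5.png')
```

```text
clk 11.85 tcp [594.4 -72.5  66.9] tip [ 585.6 -120.8   17. ] F [-17.   22.3  13.1] w 39.9
q [ 0.18  0.7  -0.56  1.69  1.    1.49 -0.95] 
 [[-0.125  0.114  0.986]
 [-0.69   0.704 -0.169]
 [-0.713 -0.701 -0.01 ]]
white [506.6   6.8] [ 11  16 106] [ 924.9 -562.5]
white [376.9  27.4] [ 14  20 112] [ 881.9 -277.4]
white [59.8 32.4] [ 14  17 108] [884.5 394. ]
white [131.1  88.6] [ 21  20 171] [754.1 240.5]
white [321.3 154.6] [ 40  40 423] [ 604.2 -142.8]
white [387.9 155.6] [ 26  26 496] [ 598.8 -276.3]
```

View pics/side5.png

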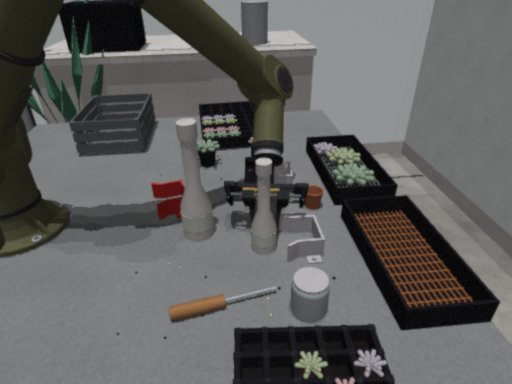

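View pics/top5.png

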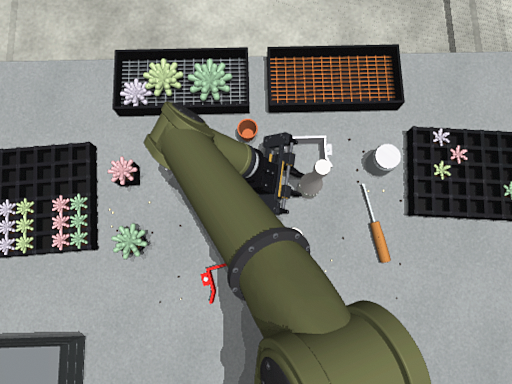

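Force 30 N: the outer side of the +x finger is touching the tip of the bracket's left flare. I back straight off at once. The bottle is upright, cap at top (323,167).

Request:
{"method": "carry_out", "body": {"motion": [{"x": -0.003,"y": 0.003,"z": -0.003,"wx": 0,"wy": 0,"wz": 0,"grip": 138},{"x": -0.004,"y": 0.004,"z": -0.003,"wx": 0,"wy": 0,"wz": 0,"grip": 138},{"x": -0.007,"y": 0.007,"z": -0.003,"wx": 0,"wy": 0,"wz": 0,"grip": 138},{"x": -0.009,"y": 0.009,"z": 0,"wx": 0,"wy": 0,"wz": 0,"grip": 138},{"x": 0,"y": 0,"z": 0,"wx": 0,"wy": 0,"wz": 0,"grip": 138}]}}

```text
clock: 12.58
tcp_pos: [595.6, -46.5, 67.1]
eef_rot: [0.628, -0.213, 0.674, -0.325]
contact_force: [-0.3, 0.2, -0.3]
grip_width: 0.461
```

Run:
```python
from h import *
rep();d=cap('top6.png')
im=d['image'][130:230,270:350,::-1];cv2.imwrite('pics/c6.png',cv2.resize(im,None,fx=6,fy=6,interpolation=cv2.INTER_CUBIC))
```

```text
clk 12.575 tcp [595.6 -46.5  67.1] tip [587.1 -95.2  17.6] F [-0.3  0.2 -0.3] w 40.1
q [ 0.14  0.71 -0.57  1.67  0.99  1.52 -0.99] 
 [[-0.121  0.122  0.985]
 [-0.696  0.698 -0.171]
 [-0.708 -0.706  0.   ]]
white [506.6   6.6] [ 11  16 102] [ 925.3 -562.6]
white [376.7  27.2] [ 14  20 105] [ 882.3 -277.1]
white [59.6 32.4] [ 13  17 106] [884.6 394.5]
white [131.1  88.6] [ 21  20 172] [754.1 240.4]
white [315.6 153.9] [ 48  40 512] [ 605.9 -131.5]
white [387.9 155.6] [ 26  26 496] [ 598.8 -276.3]
white [296.9 236.6] [ 18  23 222] [442.  -86.6]
```

View pics/c6.png

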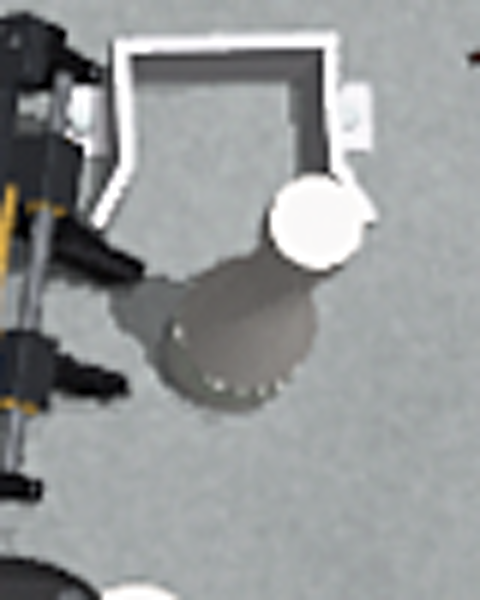

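Run:
```python
from tri import *
from clr import *
d=dict(np.load('pics/top6.png.npz'));print('cap',ray(d,322.5,166.5,212))
big=cloud((435.5,-71.6),1.28)
C=np.array([(624,-88),(648,-102),(699,-102),(699,-185),(648,-185),(624,-199)],float)  # wall mid approx
P=[]
for a,b in zip(C[:-1],C[1:]):
    for s in np.linspace(0,1,25):
        for z in np.linspace(0,45,8):P.append([*(a+(b-a)*s),z])
P=np.array(P)
def chk(b,yw,a,g,h=17):
    t,R=pose(b,np.deg2rad(yw),np.deg2rad(a),g,h,1)
    F=[((0,-10,-g/2-15),(70,10,g/2+15)),((0,-20,-75),(25,20,75))]
    return round(dist(big,t,R,B+F+cam(0))),round(dist(P,t,R,B+F)-3),round(dist(cloud(b,1),t,R,B+cam(0)+F[1:]))
for a in(45,50):
 for g in(20,30):
  for yw in(35,30,25,20,15):
    print(a,g,yw,[chk((x,-143.5),yw,a,g) for x in(540,579,600,620,640,655,669)])
```

```text
cap [ 579.60313656 -143.87197721  212.        ]
45 20 35 [(0, 86, 21), (12, 51, 21), (24, 33, 21), (35, 20, 21), (47, 8, 21), (55, 0, 21), (64, -3, 21)]
45 20 30 [(0, 91, 21), (4, 54, 21), (15, 36, 21), (25, 22, 21), (35, 12, 21), (43, 4, 21), (52, -3, 21)]
45 20 25 [(0, 94, 21), (0, 57, 21), (5, 38, 21), (14, 24, 21), (23, 14, 21), (32, 7, 21), (41, -2, 21)]
45 20 20 [(0, 97, 21), (0, 60, 21), (0, 41, 21), (2, 27, 21), (13, 16, 21), (22, 9, 21), (31, 0, 21)]
45 20 15 [(0, 100, 21), (0, 63, 21), (0, 44, 21), (0, 29, 21), (4, 19, 21), (12, 11, 21), (18, 3, 21)]
45 30 35 [(0, 83, 19), (12, 45, 19), (24, 27, 19), (35, 15, 19), (47, 3, 19), (55, -3, 19), (64, -3, 19)]
45 30 30 [(0, 86, 19), (4, 48, 19), (15, 30, 19), (25, 17, 19), (35, 7, 19), (44, -1, 19), (52, -3, 19)]
45 30 25 [(0, 89, 19), (0, 52, 19), (5, 33, 19), (14, 19, 19), (24, 9, 19), (33, 2, 19), (42, -3, 19)]
45 30 20 [(0, 92, 19), (0, 55, 19), (0, 36, 19), (2, 21, 19), (14, 11, 19), (23, 4, 19), (32, -2, 19)]
45 30 15 [(0, 95, 19), (0, 58, 19), (0, 39, 19), (0, 24, 19), (4, 13, 19), (13, 6, 19), (18, 1, 19)]
50 20 35 [(0, 8
[... 322 characters left out ...]
(0, 59, 17), (0, 41, 17), (6, 27, 17), (19, 16, 17), (29, 9, 17), (36, 1, 17)]
50 20 15 [(0, 99, 17), (0, 62, 17), (0, 44, 17), (0, 29, 17), (10, 19, 17), (15, 11, 17), (19, 3, 17)]
50 30 35 [(0, 80, 15), (12, 45, 15), (24, 27, 15), (35, 15, 15), (47, 3, 15), (56, -3, 15), (65, -3, 15)]
50 30 30 [(0, 85, 15), (4, 48, 15), (15, 30, 15), (25, 17, 15), (36, 7, 15), (46, -1, 15), (56, -3, 15)]
50 30 25 [(0, 88, 15), (0, 51, 15), (5, 32, 15), (15, 19, 15), (27, 9, 15), (38, 2, 15), (48, -3, 15)]
50 30 20 [(0, 92, 15), (0, 54, 15), (0, 35, 15), (7, 21, 15), (20, 11, 15), (30, 4, 15), (36, -1, 15)]
50 30 15 [(0, 95, 15), (0, 57, 15), (0, 38, 15), (0, 23, 15), (11, 13, 15), (15, 6, 15), (19, 1, 15)]
```

The bottle stands at (579.6, -144), on the bracket's centreline. I retreat, rise, and turn the tool for the second push.

Request:
{"method": "carry_out", "body": {"motion": [{"x": -0.012,"y": 0.012,"z": 0,"wx": 0,"wy": 0,"wz": 0,"grip": 138},{"x": -0.014,"y": 0.012,"z": 0,"wx": 0,"wy": 0,"wz": 0,"grip": 138},{"x": -0.025,"y": -0.025,"z": 0,"wx": 0,"wy": 0,"wz": 0,"grip": 138},{"x": -0.03,"y": -0.03,"z": 0,"wx": 0,"wy": 0,"wz": 0,"grip": 138},{"x": -0.03,"y": -0.03,"z": 0,"wx": 0,"wy": 0,"wz": 0,"grip": 138},{"x": -0.03,"y": -0.03,"z": 0,"wx": 0,"wy": 0,"wz": 0,"grip": 138},{"x": -0.03,"y": -0.03,"z": 0,"wx": 0,"wy": 0,"wz": 0,"grip": 138},{"x": -0.03,"y": -0.03,"z": 0,"wx": 0,"wy": 0,"wz": 0,"grip": 138},{"x": 0,"y": 0,"z": 0,"wx": 0,"wy": 0,"wz": 0.157,"grip": 138},{"x": 0,"y": 0,"z": 0,"wx": 0,"wy": 0,"wz": 0.157,"grip": 138},{"x": 0,"y": 0,"z": 0,"wx": 0,"wy": 0,"wz": 0.157,"grip": 138},{"x": 0,"y": 0,"z": 0,"wx": 0,"wy": 0,"wz": 0.157,"grip": 138},{"x": 0,"y": 0,"z": 0,"wx": 0,"wy": 0,"wz": 0.157,"grip": 138},{"x": -0.04,"y": 0,"z": 0,"wx": 0,"wy": 0,"wz": 0,"grip": 138},{"x": -0.04,"y": 0,"z": 0,"wx": 0,"wy": 0,"wz": 0,"grip": 138},{"x": 0,"y": 0,"z": 0,"wx": 0,"wy": 0,"wz": 0,"grip": 138}]}}

```text
clock: 14.62
tcp_pos: [602.2, -11.3, 400.1]
eef_rot: [0.707, 0.061, 0.702, -0.06]
contact_force: [-0.7, -0.1, 0.4]
grip_width: 0.457
```

Run:
```python
from h import *
r,p=rep();cap('top7.png');print(r.T@(np.array([489.6,-206,390])-p))
```

```text
clk 14.625 tcp [602.2 -11.3 400.1] tip [602.6 -11.3 330.1] F [-0.7 -0.1  0.4] w 39.8
q [ 0.6   0.27 -0.78  1.38  0.19  1.56 -0.33] 
 [[ 0.006  0.171  0.985]
 [ 0.     0.985 -0.171]
 [-1.     0.001  0.006]]
white [192.6  11.9] [ 22  29 209] [926.7 114.7]
white [132.6  86.4] [ 17  16 113] [758.9 237.4]
white [174.8 150.5] [ 29  32 171] [619.9 149.4]
white [186.6 155.3] [ 16  21 263] [609.3 126.1]
white [387.9 155.6] [ 26  25 493] [ 598.8 -276.3]
[   9.35941522 -211.08232038  -77.68722691]
```

View pics/top7.png

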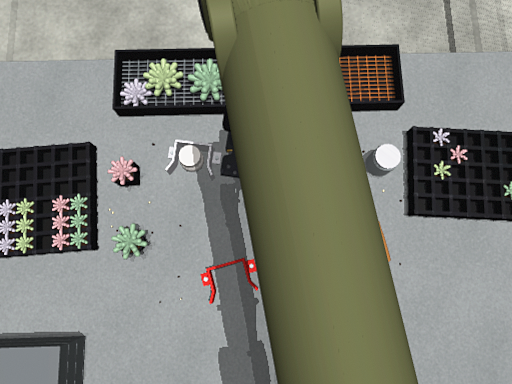

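Request:
{"method": "carry_out", "body": {"motion": [{"x": 0,"y": -0.0264,"z": -0.0097,"wx": 0,"wy": 0,"wz": 0,"grip": 138},{"x": 0,"y": -0.0264,"z": -0.0097,"wx": 0,"wy": 0,"wz": 0,"grip": 138},{"x": 0,"y": -0.0264,"z": -0.0097,"wx": 0,"wy": 0,"wz": 0,"grip": 138},{"x": 0,"y": -0.0264,"z": -0.0097,"wx": 0,"wy": 0,"wz": 0,"grip": 138},{"x": 0,"y": -0.0264,"z": -0.0097,"wx": 0,"wy": 0,"wz": 0,"grip": 138},{"x": 0,"y": -0.0264,"z": -0.0097,"wx": 0,"wy": 0,"wz": 0,"grip": 138},{"x": 0,"y": -0.0264,"z": -0.0097,"wx": 0,"wy": 0,"wz": 0,"grip": 138},{"x": 0,"y": -0.0264,"z": -0.0097,"wx": 0,"wy": 0,"wz": 0,"grip": 138},{"x": 0,"y": 0,"z": 0,"wx": 0.157,"wy": 0,"wz": 0,"grip": 138},{"x": 0,"y": 0,"z": 0,"wx": 0.157,"wy": 0,"wz": 0,"grip": 138},{"x": 0,"y": 0,"z": 0,"wx": 0.157,"wy": 0,"wz": 0,"grip": 138},{"x": 0,"y": 0,"z": 0,"wx": 0.157,"wy": 0,"wz": 0,"grip": 138},{"x": 0,"y": 0,"z": 0,"wx": 0.157,"wy": 0,"wz": 0,"grip": 138},{"x": 0,"y": 0,"z": 0,"wx": 0,"wy": 0,"wz": 0.157,"grip": 138},{"x": 0,"y": 0,"z": 0,"wx": 0,"wy": 0,"wz": 0.157,"grip": 138},{"x": 0,"y": 0,"z": 0,"wx": 0,"wy": 0,"wz": 0.157,"grip": 138},{"x": 0,"y": 0,"z": 0,"wx": 0,"wy": 0,"wz": 0.157,"grip": 138},{"x": 0,"y": 0,"z": 0,"wx": 0,"wy": 0,"wz": 0.157,"grip": 138},{"x": 0,"y": 0,"z": 0,"wx": 0,"wy": 0,"wz": 0,"grip": 138}]}}

```text
clock: 17.05
tcp_pos: [486.3, -208.6, 393.1]
eef_rot: [0.702, 0.543, 0.456, -0.063]
contact_force: [0.4, -0.5, 0.2]
grip_width: 0.459
```

Run:
```python
from h import *
r,p=rep((530,-178,17));cap('top8.png');snap('side','side8.png')
```

```text
clk 17.05 tcp [ 486.3 -208.6  393.1] tip [ 526.6 -180.1  343.4] F [ 0.4 -0.5  0.2] w 39.9
q [ 1.15 -0.09 -0.37  1.87 -0.84  1.3   0.03] 
 [[ 0.576  0.584  0.572]
 [ 0.407  0.402 -0.821]
 [-0.709  0.705 -0.006]]
tool shift to put tip there [ 234.2 -227.4    2.1]
white [316.3 154.7] [ 47  40 459] [ 604.2 -132.9]
white [187.3 151.7] [ 47  36 268] [616.8 124.7]
white [189. 155.] [ 21  21 354] [609.8 121.2]
white [387.8 155.7] [ 26  25 487] [ 598.6 -276. ]
white [292.4 238.5] [ 23  22 399] [438.6 -77.7]
```

View pics/side8.png

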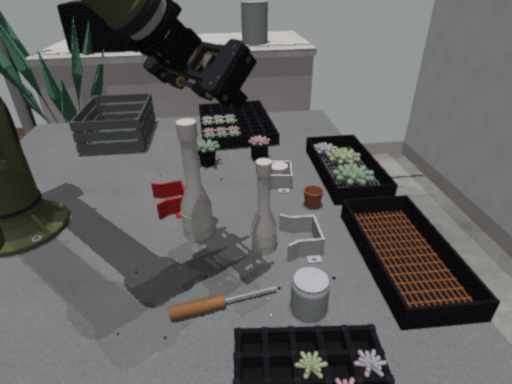

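View pics/top8.png

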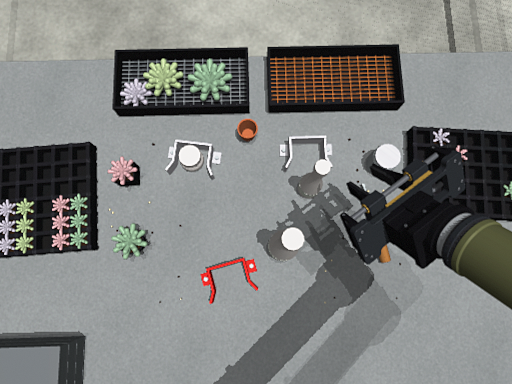

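Request:
{"method": "carry_out", "body": {"motion": [{"x": 0.0275,"y": -0.027,"z": 0.0003,"wx": 0,"wy": 0,"wz": 0,"grip": 138},{"x": 0.0275,"y": -0.027,"z": 0.0003,"wx": 0,"wy": 0,"wz": 0,"grip": 138},{"x": 0.0275,"y": -0.027,"z": 0.0003,"wx": 0,"wy": 0,"wz": 0,"grip": 138},{"x": 0.0275,"y": -0.027,"z": 0.0003,"wx": 0,"wy": 0,"wz": 0,"grip": 138},{"x": 0.0275,"y": -0.027,"z": 0.0003,"wx": 0,"wy": 0,"wz": 0,"grip": 138},{"x": 0.0275,"y": -0.027,"z": 0.0003,"wx": 0,"wy": 0,"wz": 0,"grip": 138},{"x": 0.0275,"y": -0.027,"z": 0.0003,"wx": 0,"wy": 0,"wz": 0,"grip": 138},{"x": 0.025,"y": -0.024,"z": 0,"wx": 0,"wy": 0,"wz": 0,"grip": 138},{"x": 0,"y": 0,"z": 0,"wx": 0,"wy": 0,"wz": 0,"grip": 138}]}}

```text
clock: 18.27
tcp_pos: [492.1, -205.6, 90.5]
eef_rot: [0.703, 0.542, 0.457, -0.06]
contact_force: [0.6, 0.5, 1.0]
grip_width: 0.458
```

Run:
```python
from h import *
r,p=rep((530,-178,17));cap('top9.png');snap('wrist','wrist9.png')
```

```text
clk 18.275 tcp [ 492.1 -205.6   90.5] tip [ 532.4 -176.9   41. ] F [0.6 0.5 1. ] w 39.9
q [ 1.12  0.32 -0.41  2.15 -1.    0.79  0.55] 
 [[ 0.575  0.579  0.577]
 [ 0.411  0.406 -0.816]
 [-0.707  0.707 -0.004]]
tool shift to put tip there [ 15.1 -18.8  -0.4]
white [316.4 154.8] [ 47  40 452] [ 604.  -132.9]
white [187.2 151.7] [ 47  36 266] [616.7 124.7]
white [189.  155.1] [ 21  21 352] [609.8 121.3]
white [387.8 155.7] [ 26  25 485] [ 598.6 -276. ]
white [292.4 238.4] [ 22  22 395] [438.7 -77.7]
```

View pics/wrist9.png

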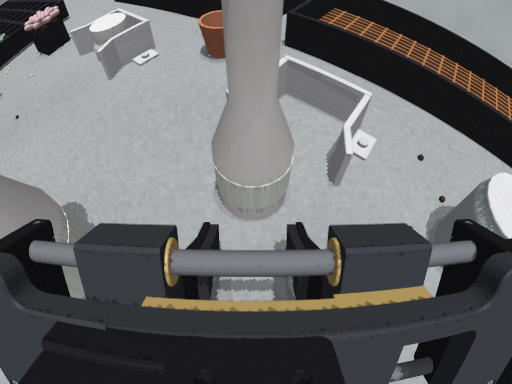

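View pics/top9.png

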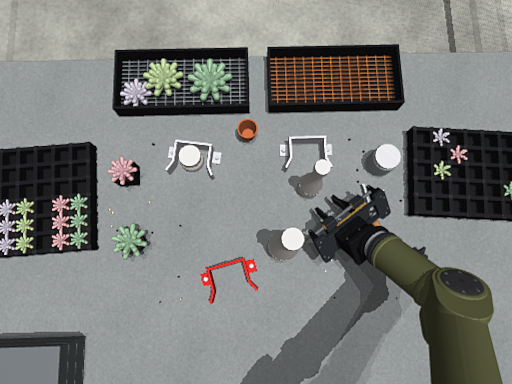

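Request:
{"method": "carry_out", "body": {"motion": [{"x": 0.0075,"y": -0.009,"z": 0,"wx": 0,"wy": 0,"wz": 0,"grip": 138},{"x": 0.0075,"y": -0.009,"z": 0,"wx": 0,"wy": 0,"wz": 0,"grip": 138},{"x": 0.004,"y": 0.004,"z": 0,"wx": 0,"wy": 0,"wz": 0,"grip": 138},{"x": 0.004,"y": 0.004,"z": 0,"wx": 0,"wy": 0,"wz": 0,"grip": 138},{"x": 0.004,"y": 0.004,"z": 0,"wx": 0,"wy": 0,"wz": 0,"grip": 138},{"x": 0.004,"y": 0.004,"z": 0,"wx": 0,"wy": 0,"wz": 0,"grip": 138},{"x": 0.003,"y": 0.003,"z": 0,"wx": 0,"wy": 0,"wz": 0,"grip": 138},{"x": 0.002,"y": 0.002,"z": 0,"wx": 0,"wy": 0,"wz": 0,"grip": 138},{"x": 0,"y": 0,"z": 0,"wx": 0,"wy": 0,"wz": 0,"grip": 138}]}}

```text
clock: 19.5
tcp_pos: [514.4, -191.8, 68.4]
eef_rot: [0.704, 0.541, 0.455, -0.061]
contact_force: [-0.3, 0.8, -0.0]
grip_width: 0.462
```

Run:
```python
from h import *
r,p=rep();cap('top10.png');snap('side','side10.png')
```

```text
clk 19.5 tcp [ 514.4 -191.8   68.4] tip [ 554.9 -163.3   18.9] F [-0.3  0.8 -0. ] w 40.2
q [ 1.08  0.38 -0.43  2.15 -1.04  0.71  0.57] 
 [[ 0.578  0.579  0.575]
 [ 0.406  0.407 -0.818]
 [-0.707  0.707  0.   ]]
white [316.3 154.8] [ 47  40 457] [ 604.1 -132.8]
white [187.3 151.7] [ 47  36 268] [616.8 124.7]
white [189. 155.] [ 21  21 353] [609.8 121.2]
white [387.8 155.7] [ 26  25 486] [ 598.6 -276.1]
white [292.3 238.5] [ 22  22 396] [438.6 -77.7]
```

View pics/side10.png

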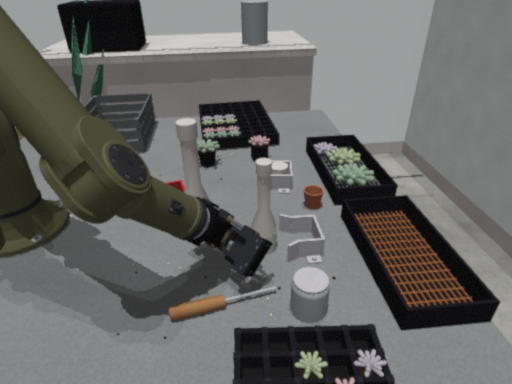

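Request:
{"method": "carry_out", "body": {"motion": [{"x": 0.002,"y": 0.002,"z": 0,"wx": 0,"wy": 0,"wz": 0,"grip": 138},{"x": 0.0015,"y": 0.0015,"z": 0.0005,"wx": 0,"wy": 0,"wz": 0,"grip": 138},{"x": 0.002,"y": 0.002,"z": 0.002,"wx": 0,"wy": 0,"wz": 0,"grip": 138},{"x": 0.002,"y": 0.002,"z": 0.002,"wx": 0,"wy": 0,"wz": 0,"grip": 138},{"x": 0.0023,"y": 0.0023,"z": 0.0023,"wx": 0,"wy": 0,"wz": 0,"grip": 138},{"x": 0.0023,"y": 0.0023,"z": 0.0023,"wx": 0,"wy": 0,"wz": 0,"grip": 138},{"x": 0.0023,"y": 0.0023,"z": 0.0023,"wx": 0,"wy": 0,"wz": 0,"grip": 138},{"x": 0.0023,"y": 0.0023,"z": 0.0023,"wx": 0,"wy": 0,"wz": 0,"grip": 138},{"x": 0,"y": 0,"z": 0,"wx": 0,"wy": 0,"wz": 0,"grip": 138}]}}

```text
clock: 20.72
tcp_pos: [542.0, -189.6, 68.5]
eef_rot: [0.705, 0.541, 0.455, -0.061]
contact_force: [-1.4, -0.4, -0.7]
grip_width: 0.458
```

Run:
```python
from h import *
r,p=rep();d=cap('top11.png');im=d['image'][120:240,260:420,::-1];cv2.imwrite('pics/c11.png',cv2.resize(im,None,fx=4,fy=4,interpolation=cv2.INTER_CUBIC))
```

```text
clk 20.725 tcp [ 542.  -189.6   68.5] tip [ 582.5 -161.2   19. ] F [-1.4 -0.4 -0.7] w 39.9
q [ 1.04  0.41 -0.44  2.1  -1.03  0.68  0.53] 
 [[ 0.579  0.579  0.574]
 [ 0.406  0.407 -0.819]
 [-0.707  0.707  0.   ]]
white [315.6 150.3] [ 47  33 421] [ 613.4 -131.9]
white [187.2 151.7] [ 47  36 269] [616.8 124.7]
white [189. 155.] [ 21  21 354] [609.8 121.2]
white [387.8 155.7] [ 26  25 487] [ 598.6 -276. ]
white [292.4 238.4] [ 23  23 402] [438.7 -77.7]
```

View pics/c11.png

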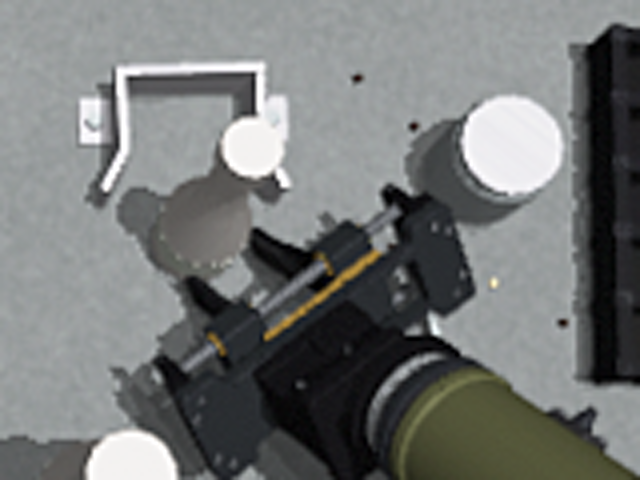

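Request:
{"method": "carry_out", "body": {"motion": [{"x": 0.0023,"y": 0.0023,"z": 0.0023,"wx": 0,"wy": 0,"wz": 0,"grip": 138},{"x": 0.0023,"y": 0.0023,"z": 0.0023,"wx": 0,"wy": 0,"wz": 0,"grip": 138},{"x": 0.0023,"y": 0.0023,"z": 0.0023,"wx": 0,"wy": 0,"wz": 0,"grip": 138},{"x": 0.0023,"y": 0.0023,"z": 0.0023,"wx": 0,"wy": 0,"wz": 0,"grip": 138},{"x": 0.0023,"y": 0.0023,"z": 0.0023,"wx": 0,"wy": 0,"wz": 0,"grip": 138},{"x": 0.001,"y": 0.001,"z": 0.001,"wx": 0,"wy": 0,"wz": 0,"grip": 138}]}}

```text
clock: 21.52
tcp_pos: [563.5, -189.8, 68.4]
eef_rot: [0.705, 0.541, 0.455, -0.061]
contact_force: [-1.5, -1.1, 0.6]
grip_width: 0.458
```

Run:
```python
from h import *
r,p=rep();d=cap('top12.png');im=d['image'][110:230,260:420,::-1];cv2.imwrite('pics/c12.png',cv2.resize(im,None,fx=4,fy=4,interpolation=cv2.INTER_CUBIC))
snap('wrist','wrist12.png')
```

```text
clk 21.525 tcp [ 563.5 -189.8   68.4] tip [ 604.  -161.4   18.9] F [-1.5 -1.1  0.6] w 39.8
q [ 1.01  0.43 -0.44  2.06 -1.02  0.67  0.5 ] 
 [[ 0.579  0.579  0.574]
 [ 0.406  0.406 -0.819]
 [-0.707  0.707  0.   ]]
white [213.9  19.5] [ 20  12 112] [907.7  69.3]
white [313.3 145.4] [ 46  33 358] [ 623.8 -127.9]
white [187.2 151.7] [ 47  36 269] [616.8 124.7]
white [189. 155.] [ 21  21 354] [609.8 121.2]
white [387.8 155.7] [ 26  25 487] [ 598.6 -276. ]
white [292.4 238.4] [ 23  23 404] [438.7 -77.9]
```

View pics/c12.png

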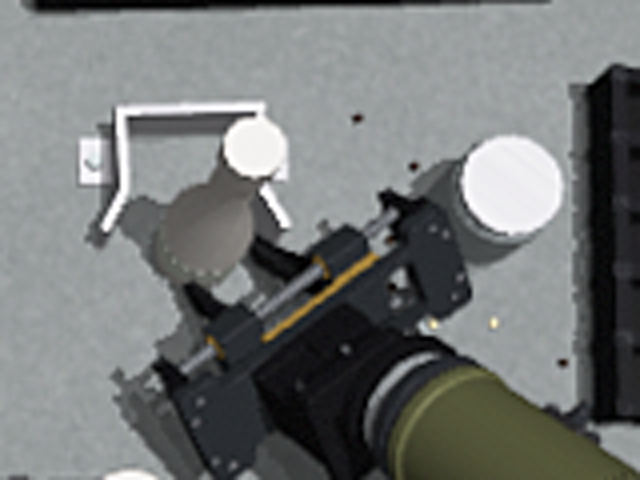

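View pics/wrist12.png

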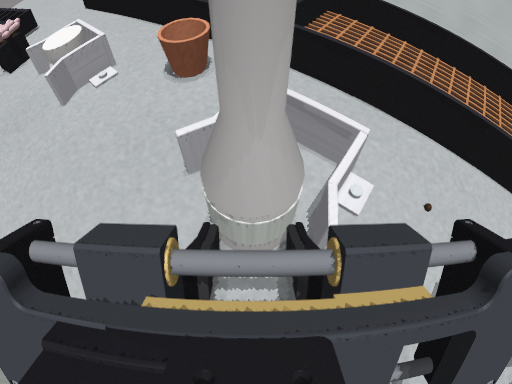

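The bottle is at (621, -144), entering the mouth upright, with force about 2 N. I back off slightly, reduce the yaw and narrow the fingers so they fit between the cheeks.

Request:
{"method": "carry_out", "body": {"motion": [{"x": -0.007,"y": -0.007,"z": 0,"wx": 0,"wy": 0,"wz": 0,"grip": 138},{"x": -0.008,"y": -0.008,"z": 0,"wx": 0,"wy": 0,"wz": 0,"grip": 196},{"x": 0,"y": 0,"z": 0,"wx": 0.099,"wy": -0.099,"wz": 0,"grip": 196},{"x": 0,"y": 0,"z": 0,"wx": 0,"wy": 0,"wz": 0,"grip": 196},{"x": 0,"y": 0,"z": 0,"wx": 0,"wy": 0,"wz": 0,"grip": 196}]}}

```text
clock: 22.25
tcp_pos: [545.8, -202.6, 68.7]
eef_rot: [0.699, 0.571, 0.416, -0.11]
contact_force: [0.1, -0.0, 0.5]
grip_width: 0.242
```

Run:
```python
from h import *
d=cap('top13.png')
im=d['image'][110:230,260:420,::-1];cv2.imwrite('pics/c13.png',cv2.resize(im,None,fx=4,fy=4,interpolation=cv2.INTER_CUBIC))
b=ray(d,323.3,146.3,212);print(b)
r,p=rep(); D=r[:2,0]/np.linalg.norm(r[:2,0]);print(np.rad2deg(np.arctan2(D[1],D[0])))
rep((b[0]-D[0]*36,b[1]-D[1]*36,18))
```

```text
white [313.4 145.3] [ 46  33 356] [ 623.9 -128.1]
white [187.2 151.7] [ 47  36 270] [616.9 124.8]
white [189. 155.] [ 21  21 354] [609.8 121.2]
white [387.8 155.7] [ 26  25 487] [ 598.6 -276. ]
white [292.5 238.4] [ 23  23 406] [438.8 -78. ]
[ 621.32038158 -147.86685739  212.        ]
clk 22.3 tcp [ 546.  -202.7   68.7] tip [ 590.1 -180.2   19.2] F [-0.6  1.2  0. ] w 20.7
q [ 1.06  0.38 -0.46  2.14 -1.14  0.59  0.52] 
 [[ 0.63   0.629  0.455]
 [ 0.321  0.323 -0.89 ]
 [-0.707  0.707  0.001]]
27.01801667361693
clk 22.3 tcp [ 546.  -202.7   68.7] tip [ 590.1 -180.2   19.2] F [-0.6  1.2  0. ] w 20.7
q [ 1.06  0.38 -0.46  2.14 -1.14  0.59  0.52] 
 [[ 0.63   0.629  0.455]
 [ 0.321  0.323 -0.89 ]
 [-0.707  0.707  0.001]]
tool shift to put tip there [  5.4   3.8 -14.7]
```

View pics/c13.png

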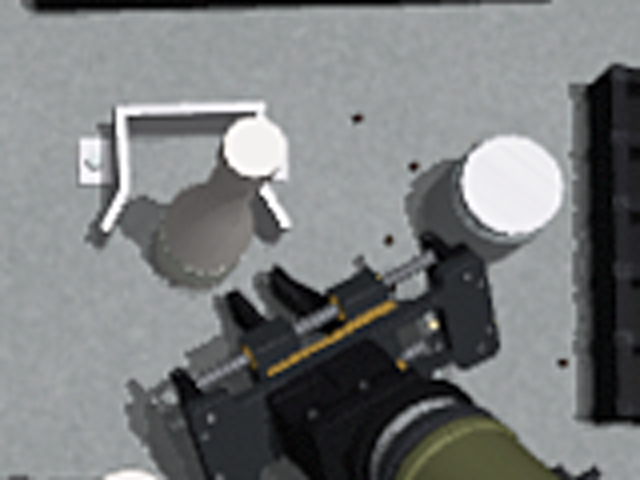

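Request:
{"method": "carry_out", "body": {"motion": [{"x": 0.002,"y": 0.001,"z": -0.007,"wx": 0,"wy": 0,"wz": 0,"grip": 196},{"x": 0.003,"y": 0.003,"z": -0.007,"wx": 0,"wy": 0,"wz": 0,"grip": 196},{"x": 0.0028,"y": 0.0028,"z": 0,"wx": 0,"wy": 0,"wz": 0,"grip": 196},{"x": 0.0026,"y": 0.0026,"z": 0.0014,"wx": 0,"wy": 0,"wz": 0,"grip": 196},{"x": 0.0026,"y": 0.0026,"z": 0.0014,"wx": 0,"wy": 0,"wz": 0,"grip": 196},{"x": 0.0026,"y": 0.0026,"z": 0.0014,"wx": 0,"wy": 0,"wz": 0,"grip": 196},{"x": 0.0026,"y": 0.0026,"z": 0.0014,"wx": 0,"wy": 0,"wz": 0,"grip": 196},{"x": 0.0026,"y": 0.0026,"z": 0.0014,"wx": 0,"wy": 0,"wz": 0,"grip": 196}]}}

```text
clock: 23.3
tcp_pos: [568.4, -182.6, 67.6]
eef_rot: [0.698, 0.572, 0.416, -0.111]
contact_force: [-1.9, -0.6, 0.6]
grip_width: 0.23
```

Run:
```python
from h import *
d=cap('top14.png')
im=d['image'][110:230,260:420,::-1];cv2.imwrite('pics/c14.png',cv2.resize(im,None,fx=4,fy=4,interpolation=cv2.INTER_CUBIC))
rep();snap('side','side14.png')
```

```text
white [198.8   8.7] [ 21  19 175] [934.2 101.5]
white [228.7  12. ] [ 52  26 422] [924.9  37.6]
white [292.6  37.9] [ 17  15 113] [861.3 -96.5]
white [315.2 144.3] [ 47  37 417] [ 626.  -131.9]
white [187.3 151.5] [ 47  36 276] [617.3 124.7]
white [189. 155.] [ 21  21 357] [609.9 121.2]
white [387.8 155.7] [ 26  25 489] [ 598.7 -276.1]
white [292.5 238.3] [ 23  23 408] [438.9 -78. ]
clk 23.35 tcp [ 568.9 -182.4   67.8] tip [ 613.  -159.9   18.3] F [-0.8  0.6  0.2] w 20.2
q [ 1.01  0.4  -0.48  2.13 -1.15  0.54  0.49] 
 [[ 0.63   0.63   0.455]
 [ 0.321  0.322 -0.891]
 [-0.707  0.707  0.   ]]
```

View pics/c14.png

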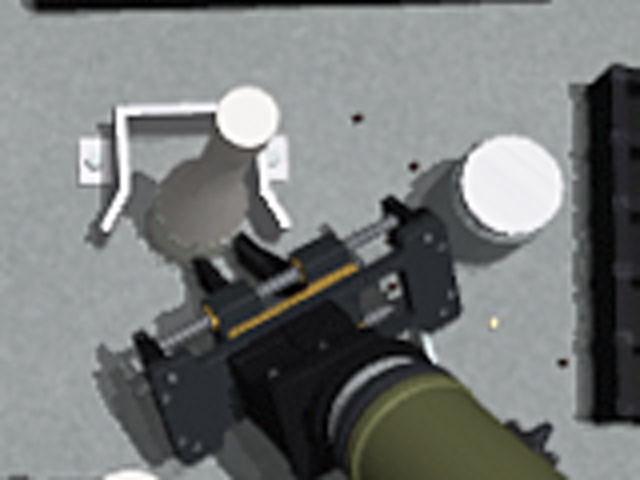

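View pics/side14.png

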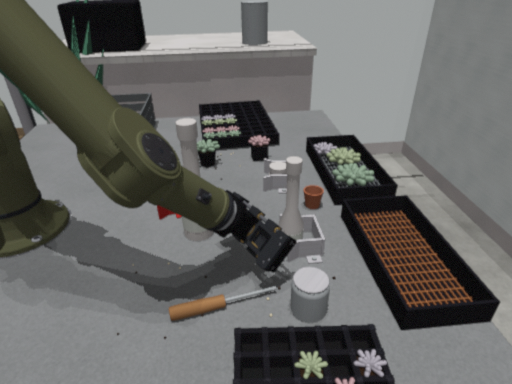

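Request:
{"method": "carry_out", "body": {"motion": [{"x": 0.0025,"y": 0.0025,"z": 0.0017,"wx": 0,"wy": 0,"wz": 0,"grip": 196},{"x": 0.0025,"y": 0.0025,"z": 0.0017,"wx": 0,"wy": 0,"wz": 0,"grip": 196},{"x": 0.0025,"y": 0.0025,"z": 0.0017,"wx": 0,"wy": 0,"wz": 0,"grip": 196},{"x": 0.0022,"y": 0.0022,"z": 0.0015,"wx": 0,"wy": 0,"wz": 0,"grip": 196}]}}

```text
clock: 23.9
tcp_pos: [583.7, -182.2, 67.6]
eef_rot: [0.698, 0.572, 0.416, -0.111]
contact_force: [-1.4, 0.9, 0.2]
grip_width: 0.23
```

Run:
```python
from h import *
d=cap('top15.png')
im=d['image'][110:230,260:420,::-1];cv2.imwrite('pics/c15.png',cv2.resize(im,None,fx=4,fy=4,interpolation=cv2.INTER_CUBIC))
rep();snap('wrist','wrist15.png')
print(ray(d,321.6,139.1,212))
```

```text
white [197.7   8.8] [ 24  20 208] [933.9 103.8]
white [229.7  12.3] [ 53  28 533] [924.1  35.5]
white [292.  38.] [ 18  16 134] [861.1 -95.3]
white [320.5 131.4] [ 16  16 183] [ 652.8 -144.1]
white [293.6 145.8] [ 26  33 119] [623.7 -88.2]
white [187.2 151.4] [ 47  36 278] [617.4 124.7]
white [327.7 151.6] [  9  27 122] [ 610.1 -156. ]
white [189. 155.] [ 21  21 358] [609.8 121.2]
white [387.9 155.7] [ 26  25 490] [ 598.7 -276.2]
white [292.5 238.4] [ 23  23 407] [438.8 -78. ]
clk 23.95 tcp [ 584.1 -182.2   67.8] tip [ 628.2 -159.7   18.3] F [-1.2  0.2 -0.3] w 20.2
q [ 0.99  0.42 -0.48  2.1  -1.14  0.53  0.47] 
 [[ 0.63   0.63   0.455]
 [ 0.321  0.322 -0.891]
 [-0.707  0.707  0.   ]]
[ 636.48211447 -145.30423256  212.        ]
```

View pics/c15.png

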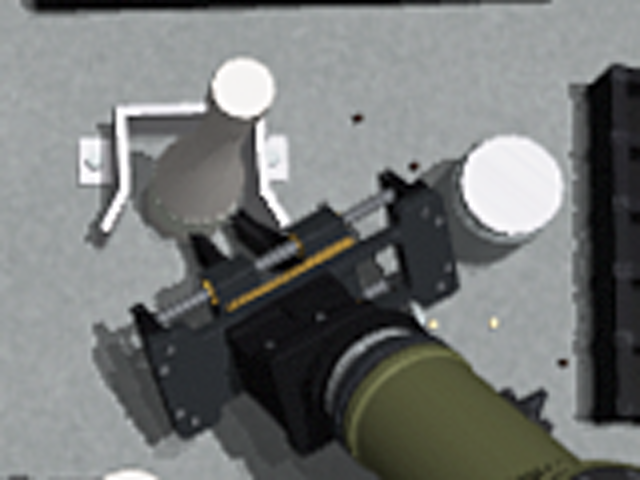

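View pics/wrist15.png

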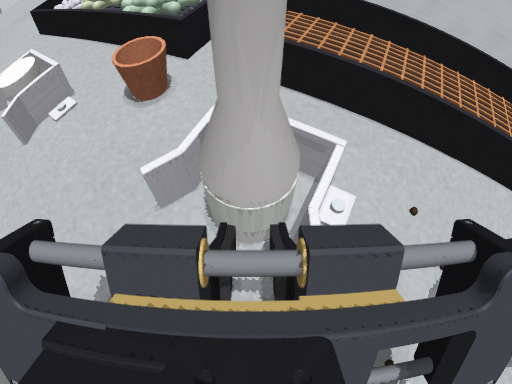

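Request:
{"method": "carry_out", "body": {"motion": [{"x": -0.006,"y": -0.006,"z": 0,"wx": 0,"wy": 0,"wz": 0,"grip": 196},{"x": 0,"y": 0,"z": 0,"wx": 0.055,"wy": -0.055,"wz": 0,"grip": 220},{"x": 0,"y": 0,"z": 0,"wx": 0.055,"wy": -0.055,"wz": 0,"grip": 220},{"x": 0,"y": 0,"z": 0,"wx": 0,"wy": 0,"wz": 0,"grip": 220}]}}

```text
clock: 24.5
tcp_pos: [575.3, -185.5, 67.7]
eef_rot: [0.688, 0.602, 0.371, -0.164]
contact_force: [0.2, 0.5, 0.1]
grip_width: 0.143
```

Run:
```python
from h import *
d=cap('top16.png')
b=(652.8,-144.1)
r,p=rep(); D=r[:2,0]/np.linalg.norm(r[:2,0]);print(np.rad2deg(np.arctan2(D[1],D[0])))
rep((b[0]-D[0]*37,b[1]-D[1]*37,18)); print(r.T@[1,0,0])
```

```text
white [220.2  11.3] [ 72  29 743] [927.1  55.7]
white [292.3  37.8] [ 18  16 134] [861.5 -95.8]
white [132.7  86.1] [ 17  15 101] [759.7 237.4]
white [320.4 131.1] [ 16  15 183] [ 653.3 -143.9]
white [293.7 145.7] [ 25  33 118] [624.1 -88.4]
white [187.2 151.4] [ 47  36 278] [617.4 124.7]
white [327.7 151.5] [  9  28 127] [ 610.2 -156. ]
white [189. 155.] [ 21  21 357] [609.9 121.2]
white [387.9 155.7] [ 26  25 490] [ 598.7 -276.2]
white [292.5 238.4] [ 23  23 407] [438.8 -78. ]
clk 24.55 tcp [ 575.6 -186.1   67.9] tip [ 622.6 -170.7   18.3] F [0.9 0.2 0.6] w 12.1
q [ 1.02  0.37 -0.53  2.17 -1.32  0.41  0.51] 
 [[ 0.672  0.672  0.312]
 [ 0.22   0.221 -0.95 ]
 [-0.707  0.707  0.   ]]
18.154802978954805
clk 24.55 tcp [ 575.6 -186.1   67.9] tip [ 622.6 -170.7   18.3] F [0.9 0.2 0.6] w 12.1
q [ 1.02  0.37 -0.53  2.17 -1.32  0.41  0.51] 
 [[ 0.672  0.672  0.312]
 [ 0.22   0.221 -0.95 ]
 [-0.707  0.707  0.   ]]
tool shift to put tip there [  0.2  -0.3 -15.9]
[0.67168068 0.67192475 0.31202915]
```

Request:
{"method": "carry_out", "body": {"motion": [{"x": 0,"y": 0,"z": -0.008,"wx": 0,"wy": 0,"wz": 0,"grip": 220},{"x": 0,"y": 0,"z": -0.008,"wx": 0,"wy": 0,"wz": 0,"grip": 220},{"x": 0.002,"y": 0.002,"z": 0.001,"wx": 0,"wy": 0,"wz": 0,"grip": 220},{"x": 0.002,"y": 0.002,"z": 0.001,"wx": 0,"wy": 0,"wz": 0,"grip": 220},{"x": 0.002,"y": 0.002,"z": 0.001,"wx": 0,"wy": 0,"wz": 0,"grip": 220},{"x": 0.002,"y": 0.002,"z": 0.001,"wx": 0,"wy": 0,"wz": 0,"grip": 220},{"x": 0.002,"y": 0.002,"z": 0.001,"wx": 0,"wy": 0,"wz": 0,"grip": 220}]}}

```text
clock: 25.42
tcp_pos: [586.0, -171.5, 67.5]
eef_rot: [0.688, 0.602, 0.37, -0.165]
contact_force: [-2.4, -0.8, 0.7]
grip_width: 0.134
```

Run:
```python
from h import *
d=cap('top17.png');rep()
im=d['image'][110:230,260:420,::-1];cv2.imwrite('pics/c17.png',cv2.resize(im,None,fx=4,fy=4,interpolation=cv2.INTER_CUBIC))
```

```text
white [291.6  38.1] [ 20  16 161] [860.8 -94.4]
white [132.7  86.1] [ 17  15 103] [759.6 237.4]
white [320.1 127.6] [ 16  15 183] [ 660.9 -143.7]
white [293.  146.2] [ 25  33 115] [623.1 -87.1]
white [327.3 149.8] [  8  29 133] [ 613.8 -155.4]
white [187.2 151.5] [ 47  36 281] [617.3 124.8]
white [189. 155.] [ 21  21 358] [609.8 121.2]
white [387.9 155.6] [ 26  25 491] [ 598.7 -276.2]
white [292.6 238.4] [ 23  23 411] [438.8 -78.1]
clk 25.475 tcp [ 586.4 -171.4   67.7] tip [ 633.4 -156.    18.2] F [-1.8 -0.2 -0.3] w 11.9
q [ 1.    0.38 -0.55  2.17 -1.35  0.38  0.51] 
 [[ 0.672  0.672  0.311]
 [ 0.22   0.22  -0.95 ]
 [-0.707  0.707  0.   ]]
```

View pics/c17.png

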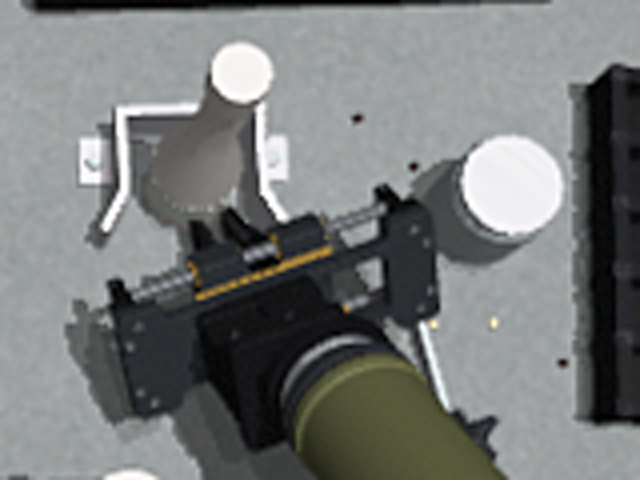

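Request:
{"method": "carry_out", "body": {"motion": [{"x": 0.0013,"y": 0.0013,"z": 0.0006,"wx": 0,"wy": 0,"wz": 0,"grip": 220},{"x": 0.0013,"y": 0.0013,"z": 0.0006,"wx": 0,"wy": 0,"wz": 0,"grip": 220},{"x": 0.0013,"y": 0.0013,"z": 0.0006,"wx": 0,"wy": 0,"wz": 0,"grip": 220}]}}

```text
clock: 25.85
tcp_pos: [591.8, -171.2, 67.6]
eef_rot: [0.688, 0.602, 0.37, -0.165]
contact_force: [-3.0, -0.3, 0.4]
grip_width: 0.137
```

Request:
{"method": "carry_out", "body": {"motion": [{"x": 0.0013,"y": 0.0013,"z": 0.0006,"wx": 0,"wy": 0,"wz": 0,"grip": 220}]}}

```text
clock: 25.98
tcp_pos: [593.8, -171.3, 67.6]
eef_rot: [0.688, 0.602, 0.37, -0.165]
contact_force: [-2.6, -0.4, 1.1]
grip_width: 0.135
```

Run:
```python
from h import *
d=cap('top18.png');rep();snap('wrist','wrist18.png')
```

```text
white [291.6  38. ] [ 19  16 169] [861.1 -94.4]
white [132.7  86.2] [ 17  15 104] [759.5 237.3]
white [319.6 123.9] [ 16  15 181] [ 668.7 -143. ]
white [326.7 148. ] [ 12  28 135] [ 617.6 -154.6]
white [187.2 151.4] [ 47  36 282] [617.4 124.8]
white [189. 155.] [ 21  21 358] [609.8 121.2]
white [387.9 155.6] [ 26  25 492] [ 598.7 -276.3]
white [292.6 238.4] [ 23  23 411] [438.8 -78.1]
clk 26.025 tcp [ 594.  -171.3   67.7] tip [ 641.  -155.9   18.2] F [-1.6 -0.2  0.7] w 12.1
q [ 0.99  0.39 -0.55  2.15 -1.34  0.37  0.49] 
 [[ 0.672  0.672  0.311]
 [ 0.22   0.22  -0.95 ]
 [-0.707  0.707  0.   ]]
```

View pics/wrist18.png

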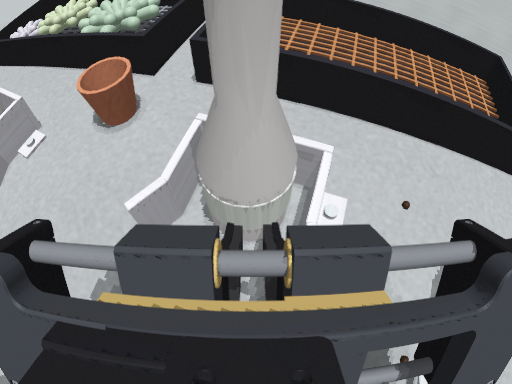

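Bottle at (668.7, -143), within 1–2 mm of the back plate. The force hasn't risen yet, so I continue in 1 mm steps until it meets the plate.

Request:
{"method": "carry_out", "body": {"motion": [{"x": 0.0007,"y": 0.0007,"z": 0.0003,"wx": 0,"wy": 0,"wz": 0,"grip": 220}]}}

```text
clock: 26.2
tcp_pos: [594.7, -171.2, 67.6]
eef_rot: [0.688, 0.602, 0.37, -0.165]
contact_force: [-1.7, -1.6, 0.3]
grip_width: 0.138
```

Request:
{"method": "carry_out", "body": {"motion": [{"x": 0.0007,"y": 0.0007,"z": 0.0003,"wx": 0,"wy": 0,"wz": 0,"grip": 220}]}}

```text
clock: 26.32
tcp_pos: [595.5, -171.2, 67.5]
eef_rot: [0.688, 0.602, 0.37, -0.165]
contact_force: [-6.9, -0.4, 4.0]
grip_width: 0.134
```

Request:
{"method": "carry_out", "body": {"motion": [{"x": 0.0005,"y": 0.0005,"z": 0.0002,"wx": 0,"wy": 0,"wz": 0,"grip": 220}]}}

```text
clock: 26.45
tcp_pos: [595.8, -171.2, 67.3]
eef_rot: [0.688, 0.602, 0.371, -0.165]
contact_force: [-10.7, -1.4, 6.7]
grip_width: 0.132
```

Run:
```python
from h import *
d=cap('top19.png');rep();s=snap('side','side19.png')
cv2.imwrite('pics/c19.png',cv2.resize(s['image'][140:280,220:360,::-1],None,fx=4,fy=4,interpolation=cv2.INTER_CUBIC))
im=d['image'][100:200,260:380,::-1];cv2.imwrite('pics/c19t.png',cv2.resize(im,None,fx=5,fy=5,interpolation=cv2.INTER_CUBIC))
```

```text
white [275.9  26.5] [ 21  12 106] [888.6 -62.3]
white [291.5  38. ] [ 19  16 168] [861.1 -94.2]
white [132.7  86.3] [ 17  15 106] [759.3 237.4]
white [319.4 123.1] [ 16  15 178] [ 670.4 -142.7]
white [326.6 147.5] [ 12  27 134] [ 618.6 -154.3]
white [187.2 151.4] [ 47  36 280] [617.3 124.7]
white [189. 155.] [ 21  21 358] [609.8 121.2]
white [387.9 155.6] [ 26  25 492] [ 598.7 -276.3]
white [292.6 238.4] [ 23  23 411] [438.8 -78.1]
clk 26.5 tcp [ 595.8 -171.2   67.4] tip [ 642.7 -155.8   17.8] F [-10.2  -0.7   6.2] w 11.5
q [ 0.98  0.39 -0.54  2.15 -1.33  0.37  0.49] 
 [[ 0.671  0.673  0.311]
 [ 0.22   0.22  -0.95 ]
 [-0.708  0.706 -0.   ]]
```

View pics/c19.png

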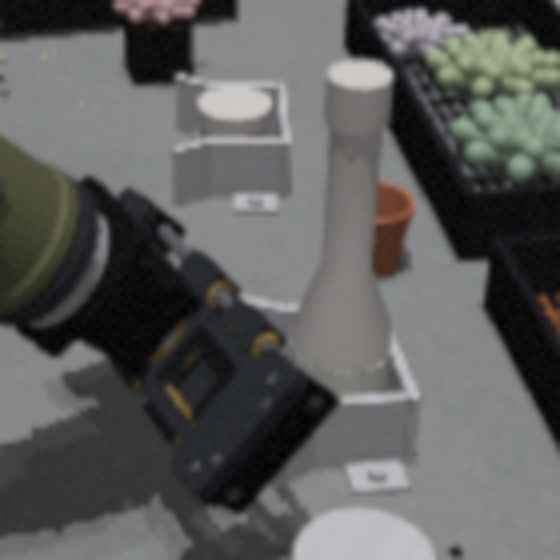

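View pics/c19t.png

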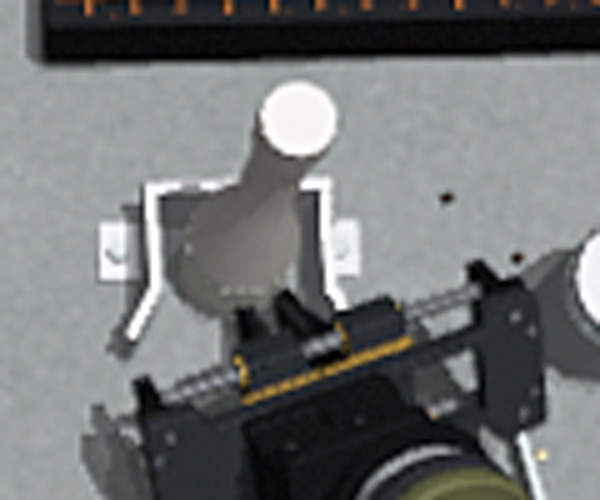

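Run:
```python
from clr import *
big=cloud((435.5,-71.6),1.28); me=cloud((670,-143),1)
F=[((0,-10,-21),(70,10,21)),((0,-20,-75),(25,20,75))]
C=np.array([(624,-88),(648,-102),(699,-102),(699,-185),(648,-185),(624,-199)],float)
P=np.array([[*(a+(b-a)*s),z] for a,b in zip(C[:-1],C[1:]) for s in np.linspace(0,1,25) for z in np.linspace(0,45,8)])
def T(tip,yw,a=45):
    t,R=pose((0,0),np.deg2rad(yw),np.deg2rad(a),20,0,1); return np.array(tip)-70*R[:,0],R
def show(tip,yw):
    t,R=T(tip,yw); print(np.round(tip),yw,'big',round(dist(big,t,R,B+F+cam(0))),'me',round(dist(me,t,R,B+F+cam(0))),'br',round(dist(P,t,R,B+F)-3))
rd=np.deg2rad; d=lambda y:np.array([np.cos(rd(y)),np.sin(rd(y)),0])
t=np.array([642.7,-155.8,18]);show(t,18)
t=t-8*d(18);show(t,18)
p=t-49.5*d(18);t=p+49.5*d(22.5);show(t,22.5);t=p+49.5*d(27);show(t,27)
for i in range(4): t=t-10*d(27);show(t,27)
for i in range(6): t=t+[0,0,45];show(t,27)
```

```text
[ 643. -156.   18.] 18 big 30 me 0 br 1
[ 635. -158.   18.] 18 big 28 me 4 br 5
[ 634. -155.   18.] 22.5 big 31 me 4 br 5
[ 632. -151.   18.] 27 big 34 me 3 br 2
[ 623. -156.   18.] 27 big 32 me 13 br 9
[ 614. -160.   18.] 27 big 31 me 23 br 14
[ 605. -165.   18.] 27 big 31 me 33 br 15
[ 596. -169.   18.] 27 big 31 me 43 br 15
[ 596. -169.   63.] 27 big 36 me 45 br 24
[ 596. -169.  108.] 27 big 45 me 57 br 58
[ 596. -169.  153.] 27 big 45 me 57 br 101
[ 596. -169.  198.] 27 big 45 me 54 br 145
[ 596. -169.  243.] 27 big 46 me 66 br 190
[ 596. -169.  288.] 27 big 63 me 97 br 234
```

Request:
{"method": "carry_out", "body": {"motion": [{"x": -0.002,"y": -0.002,"z": 0,"wx": 0,"wy": 0,"wz": 0,"grip": 220},{"x": -0.004,"y": -0.004,"z": 0,"wx": 0,"wy": 0,"wz": 0,"grip": 220},{"x": -0.005,"y": -0.005,"z": 0,"wx": 0,"wy": 0,"wz": 0,"grip": 220},{"x": -0.005,"y": -0.005,"z": 0,"wx": 0,"wy": 0,"wz": 0,"grip": 220},{"x": 0,"y": 0,"z": 0,"wx": 0,"wy": 0,"wz": 0,"grip": 220}]}}

```text
clock: 27.18
tcp_pos: [574.3, -178.8, 67.5]
eef_rot: [0.688, 0.602, 0.37, -0.165]
contact_force: [0.2, -0.4, 0.2]
grip_width: 0.134
```

Run:
```python
from h import *
d=cap('top20.png');rep();s=snap('side','side20.png')
cv2.imwrite('pics/c20.png',cv2.resize(s['image'][140:270,240:360,::-1],None,fx=4.5,fy=4.5,interpolation=cv2.INTER_CUBIC))
im=d['image'][100:200,260:380,::-1];cv2.imwrite('pics/c20t.png',cv2.resize(im,None,fx=5,fy=5,interpolation=cv2.INTER_CUBIC))
snap('wrist','wrist20.png')
```

```text
white [197.6   9. ] [ 24  20 215] [933.4 104.1]
white [230.   12.2] [ 54  29 575] [924.3  34.9]
white [291.9  38. ] [ 18  16 142] [860.9 -95.1]
white [319.3 123.1] [ 15  15 177] [ 670.4 -142.6]
white [327.  149.4] [ 13  32 148] [ 614.7 -155. ]
white [187.3 151.5] [ 47  36 278] [617.3 124.6]
white [189. 155.] [ 21  21 358] [609.8 121.2]
white [387.8 155.7] [ 26  25 489] [ 598.7 -276.1]
white [292.5 238.3] [ 23  23 408] [438.9 -78. ]
clk 27.225 tcp [ 574.7 -178.5   67.7] tip [ 621.7 -163.2   18.1] F [-0.1  0.2 -0.1] w 12.5
q [ 1.02  0.37 -0.54  2.18 -1.34  0.4   0.52] 
 [[ 0.672  0.672  0.31 ]
 [ 0.219  0.22  -0.951]
 [-0.707  0.707  0.   ]]
```

View pics/c20.png

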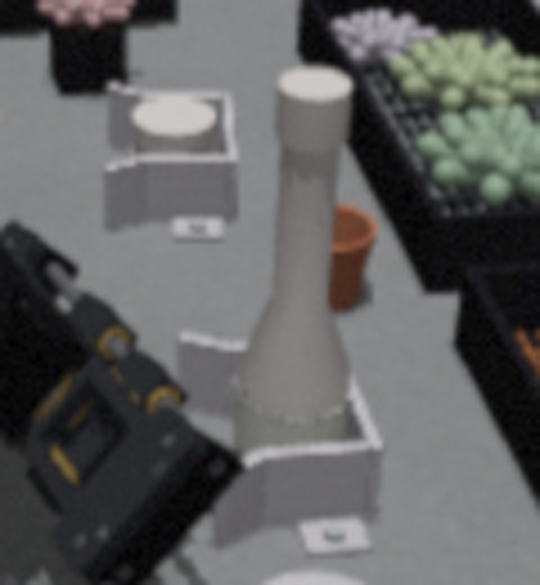

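View pics/c20t.png

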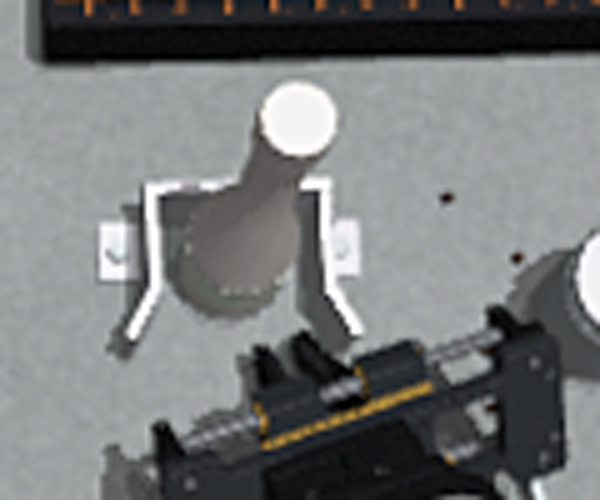

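View pics/wrist20.png

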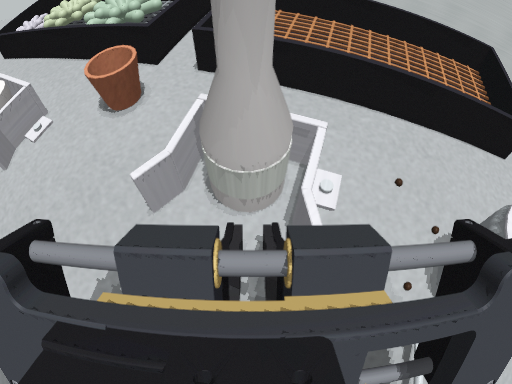

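The bottle is at (670.4, -142.6), upright, and stayed put when the fingers left it. The right finger block was passing close over the flare, so I'm not sure which contact made that 11 N. I'll feel again with the tool 6 mm higher (contact still below 35 mm).

Request:
{"method": "carry_out", "body": {"motion": [{"x": -0.0042,"y": 0.0042,"z": 0,"wx": 0,"wy": 0,"wz": 0,"grip": 220},{"x": 0.005,"y": 0.005,"z": -0.001,"wx": 0,"wy": 0,"wz": 0,"grip": 220},{"x": 0.005,"y": 0.005,"z": -0.001,"wx": 0,"wy": 0,"wz": 0,"grip": 220},{"x": 0.003,"y": 0.003,"z": 0,"wx": 0,"wy": 0,"wz": 0,"grip": 220},{"x": 0.0012,"y": 0.0012,"z": 0,"wx": 0,"wy": 0,"wz": 0,"grip": 220},{"x": 0,"y": 0,"z": 0,"wx": 0,"wy": 0,"wz": 0,"grip": 220}]}}

```text
clock: 28.08
tcp_pos: [593.4, -170.0, 73.5]
eef_rot: [0.688, 0.602, 0.37, -0.164]
contact_force: [-0.1, -1.1, -0.9]
grip_width: 0.136
```

Request:
{"method": "carry_out", "body": {"motion": [{"x": 0.0007,"y": 0.0007,"z": 0.0003,"wx": 0,"wy": 0,"wz": 0,"grip": 220}]}}

```text
clock: 28.2
tcp_pos: [594.2, -170.2, 73.4]
eef_rot: [0.688, 0.602, 0.37, -0.165]
contact_force: [-0.2, -0.7, -0.5]
grip_width: 0.14
```

Request:
{"method": "carry_out", "body": {"motion": [{"x": 0.0007,"y": 0.0007,"z": 0.0003,"wx": 0,"wy": 0,"wz": 0,"grip": 220}]}}

```text
clock: 28.32
tcp_pos: [595.1, -170.1, 73.3]
eef_rot: [0.688, 0.602, 0.37, -0.165]
contact_force: [-4.6, -0.3, 2.4]
grip_width: 0.139
```

Request:
{"method": "carry_out", "body": {"motion": [{"x": 0.0007,"y": 0.0007,"z": 0.0003,"wx": 0,"wy": 0,"wz": 0,"grip": 220}]}}

```text
clock: 28.45
tcp_pos: [595.6, -170.1, 73.1]
eef_rot: [0.688, 0.602, 0.371, -0.165]
contact_force: [-9.6, -0.8, 5.9]
grip_width: 0.136
```

Run:
```python
from h import *
d=cap('top21.png');rep()
```

```text
white [291.6  37.9] [ 20  16 175] [861.3 -94.4]
white [132.7  86.3] [ 17  15 107] [759.2 237.3]
white [319.4 123.1] [ 16  15 179] [ 670.4 -142.8]
white [326.6 147.4] [ 12  27 134] [ 619.  -154.3]
white [187.2 151.4] [ 47  36 282] [617.4 124.8]
white [189. 155.] [ 21  21 358] [609.8 121.2]
white [387.9 155.6] [ 26  25 492] [ 598.7 -276.3]
white [292.6 238.4] [ 23  23 411] [438.8 -78.1]
clk 28.5 tcp [ 595.6 -170.1   73. ] tip [ 642.5 -154.7   23.5] F [-8.5 -0.5  4.9] w 11.6
q [ 0.98  0.38 -0.54  2.15 -1.31  0.38  0.46] 
 [[ 0.671  0.673  0.311]
 [ 0.22   0.22  -0.95 ]
 [-0.708  0.706 -0.   ]]
```

With the tool raised, the force climbs to 9.6 N at the same place while the bottle stays at 670.4, so it is against the back plate. Now I come away.

Request:
{"method": "carry_out", "body": {"motion": [{"x": -0.002,"y": -0.002,"z": 0,"wx": 0,"wy": 0,"wz": 0,"grip": 220},{"x": -0.005,"y": -0.005,"z": 0,"wx": 0,"wy": 0,"wz": 0,"grip": 220},{"x": -0.008,"y": -0.008,"z": 0,"wx": 0,"wy": 0,"wz": 0,"grip": 220},{"x": -0.01,"y": -0.01,"z": 0,"wx": 0,"wy": 0,"wz": 0,"grip": 220},{"x": -0.005,"y": -0.005,"z": 0,"wx": 0,"wy": 0,"wz": 0,"grip": 220},{"x": -0.02,"y": 0.02,"z": 0,"wx": 0,"wy": 0,"wz": 0,"grip": 220},{"x": -0.03,"y": 0.03,"z": 0.005,"wx": 0,"wy": 0,"wz": 0,"grip": 220},{"x": -0.03,"y": 0.03,"z": 0.01,"wx": 0,"wy": 0,"wz": 0,"grip": 220},{"x": -0.03,"y": 0.03,"z": 0.02,"wx": 0,"wy": 0,"wz": 0,"grip": 220},{"x": -0.03,"y": 0.03,"z": 0.03,"wx": 0,"wy": 0,"wz": 0,"grip": 220},{"x": -0.03,"y": 0.03,"z": 0.03,"wx": 0,"wy": 0,"wz": 0,"grip": 220},{"x": -0.03,"y": 0.03,"z": 0.03,"wx": 0,"wy": 0,"wz": 0,"grip": 220},{"x": 0,"y": 0,"z": 0.03,"wx": 0,"wy": 0,"wz": 0,"grip": 220},{"x": 0,"y": 0,"z": 0,"wx": 0,"wy": 0,"wz": 0,"grip": 220},{"x": 0,"y": 0,"z": 0,"wx": 0,"wy": 0,"wz": 0,"grip": 220}]}}

```text
clock: 30.38
tcp_pos: [604.1, -329.4, 355.5]
eef_rot: [0.687, 0.603, 0.371, -0.164]
contact_force: [-0.5, 0.9, -0.0]
grip_width: 0.134
```

Run:
```python
from h import *
d=cap('top22.png');rep();s=snap('side','side22.png')
```

```text
white [319.4 123.4] [ 15  15 168] [ 669.9 -142.7]
white [326.9 149.1] [ 13  31 131] [ 615.3 -154.8]
white [187.5 152.2] [ 47  35 247] [615.8 124.2]
white [188.9 155.1] [ 21  21 345] [609.6 121.3]
white [292.4 238.5] [ 22  22 394] [438.6 -77.8]
clk 30.425 tcp [ 604.2 -329.   355.7] tip [ 651.2 -313.5  306.2] F [0.1 0.1 0.3] w 12.0
q [ 1.05  0.17 -0.36  1.69 -0.74  0.97 -0.21] 
 [[ 0.671  0.673  0.313]
 [ 0.222  0.22  -0.95 ]
 [-0.708  0.706 -0.001]]
```

View pics/side22.png

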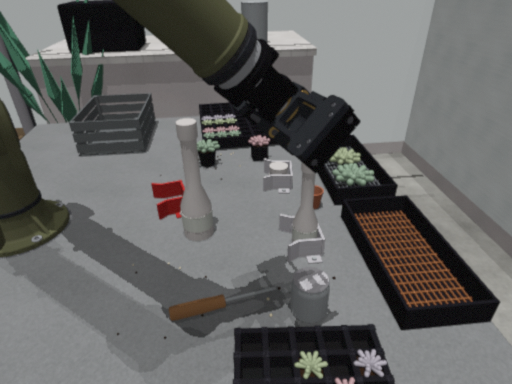

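View pics/top22.png

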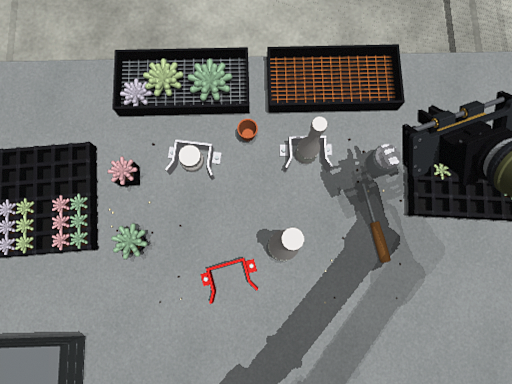

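Everything stands where it did: can (387,157), dibber (362,185)–(385,260), clay pot (247,129), large bottle (292,238), and the jar in its bracket (189,155). The bottle is upright in the bracket at (669.9, -142.7). I hand the job in.

```bash
python3 -c "
from workcell import *
print(close_job())"
```

```text
the job is handed in; nothing more can be done
None
```

The 212 mm bottle now stands upright in the empty grey bracket, between the cheeks and against the back plate. I slid it there with low fingertip pushes in stages, and handed the job in at about 30 s on the clock.

**Last checks:**
- **Seating:** the bottle's axis measured (670, -143) mm, against an estimated seat of about (669, -143). In a second push with the tool raised 6 mm, the force rose to about 10 N and the bottle did not move.
- **Other things:** in the final pictures the jar, can, dibber, clay pot, large bottle and both succulents looked unmoved.
- **Robot:** it is well clear, with force about 0.

**What went less well:** during the first long push the outside of one finger apparently caught the tip of the bracket's flare. The reading at the end of that move was about 31 N; I backed off at once and saw no effect on the scene. The peak between readings was not recorded, so I can't say for certain that it stayed under 40 N.

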